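# Clear the jammed feed screw from the mincer

## Robot

A 6-joint arm with a two-finger parallel gripper is mounted at the origin on the work surface. World frame = base frame: x ahead of the robot, y to its left, z up, the work surface at z = 0. Lengths are in m, angles in degrees, forces in N, time in s.
With the tool pointing down it reaches from about 0.375 to 0.9 m from the base axis. Payload 3.1 kg.
Tool frame: the origin (TCP) lies on the centre line of the jaws, within the pads' length; the fingertips stand 17 mm ahead of it and the grasp point (between the pads) lies 2 mm behind it; y points along the fingers, x is the direction in which the jaws open and shut, and the axes are right-handed (so a half turn about y gives the same grasp; the last joint's range is limited). The gripper opens to 87 mm and grips with 3 to 60 N. Pads are 19 mm wide; open, the fingers measure 117 mm over their backs; the gripper's body (75 mm by 190 mm) begins 51 mm behind the grasp point.
Start: joints at [-75.946, 30.224, 82.088, -0, 67.689, -10.227], TCP at [0.257, -0.57, 0.24] pointing down, gripper open.
Joint ranges: [-176.69, 176.69], [-43.24, 126.21], [12.49, 139.97], [-82, 262], [0, 151.66], [-163.58, 163.58]. Speed limits (degrees/s): [159.86, 159.86, 180, 180, 180, 180].

## Interface

Orientations are given as a 3x3 rotation matrix whose columns are the frame's x, y, z axes.
In Python, from rig import read_state, capture, camera_info, hand_in, trace, tip_of gives the robot as it stands.
- The arm moves only by the tool jog_arm, never from a script. Its argument "steps" is a list of rows, each an object with "fingers": the opening in per cent of the stroke, from 0 (shut) to 100 (fully open); "delta_pos": the shift along the world's x, y, z in mm, a list of three; "turn": the turn about the world's z in degrees. A call has 1 to 20 rows; each row is the pose to reach, as a shift and turn from the pose commanded when the call began; what a row does not reach only later rows make up. A row lasts 1/12 s, in which the tool goes at most 41.7 mm and 7.16 degrees, less where a joint would pass 70% of its speed; a pose out of reach is approached as far as the arm can. A call with a gripper value outside its range is refused whole. The fingers move at their own pace and stop on an object; the grip force is fixed at half the most. Time passes only in rows, so rows that repeat a pose let the fingers close. It gives the time, the measured TCP pose, the force and the opening at its end, in the units of the state.
- read_state(): the state, without advancing time (a new reading comes with each control period).
- capture(name): name is "scene" or "top"; returns the picture (420x560x3 uint8, red, green, blue); there is no depth.
- camera_info(name): a dict with "fov_y" (degrees; the focal length in pixels is half the picture's height over the tangent of half this angle, whatever the lens; pixels are square), "cx", "cy" (the principal point, pixels), "k1" (the pictures are not rectified: a ray, as slopes to the right and down, at radius r is drawn at 1 + k1 r^2 times it, then the intrinsics apply), "view" (4x4, takes a point from world to camera coordinates). Camera axes: x right, y down, z forward; pixel columns grow to the right and rows downward; lengths in m; the calibration is good to about 2 mm. A picture is of the moment at which its call begins. camera_info takes no time and is no camera call.
- hand_in(): hands the job in, once; it reports no verdict.
Trained networks look in the newest picture that a camera, given by its name, has taken for a name from the list of things; names that differ only in an ending like _2 or _b are one class to them, and where a whole thing is asked for, a point or a joint stands for the part that bears it (a point fixed in the world has none). Each returns a list of dicts, best first, with "confidence" (0 to 1); they miss things now and then, are a little off and sometimes report something else, mostly with a low value. They report only what shows in the picture. A call takes as long as a camera call.
- trace(target, camera): "mask" (420x560 bool, what is visible of it).
- tip_of(target, camera): "position" ([x, y, z] in m, in world coordinates, good to about 4 mm: a listed point, or the origin of a listed thing).
The state is a dict: "time_s": time; "joint_positions": joint angles; "qvel": joint speeds; "tau": joint torques, N m; "position": TCP position; "tcp_rot": TCP orientation; "force": force on the tool from outside, world axes, zero at the start; "moment": the same for the moment, N m; "opening": opening from 0.0 (shut) to 1.0 (fully open).
Only numpy, scipy, OpenCV 4.12 (cv2) and the standard library are available. Lean on these libraries where they do the work, as an engineer would, in place of code of your own. Each camera call takes 0.05 s, during which the arm holds its last target.

## Task

The hand mincer stands with its crank, ring nut and plate taken off, but its feed screw is jammed in the barrel. Set the loaf tin on the shelf under the mincer's open mouth, then take the pastry brush and push its wooden handle through the crank sleeve at the back, until the screw comes out at the mouth and drops into the tin, not on the shelf. Lay the brush down flat on the free shelf and leave the ramekin, the muffin cups and the springform pan where they are.

Things in the scene. Friction and masses are not known exactly. Their poses are not given: they have to be found in the camera images.
- mincer: hand mincer of cast aluminium, held to the shelf by its suction foot (cannot move). Origin: centre of the foot's underside; z up; x = push direction, from crank sleeve (back) to open mouth (front). Foot 92 mm across; its small lever reaches 78 mm towards +y, below 30 mm. Round hopper on top 88 mm across, centred at x = +12 mm, 135 to 201 mm up. One straight bore along x, 115 mm up
- sleeve_mouth (a point): centre of the crank sleeve's rear opening, where the handle goes in, 70 mm behind the mincer's origin, 115 mm up; axes as the mincer's. Sleeve: bore 28 mm, outside 44 mm, 42 mm long, opening into the barrel in line with it
- barrel_mouth (a point): centre of the barrel's open front mouth, 55 mm ahead of the mincer's origin, 115 mm up; axes as the mincer's. Barrel: bore 46 mm, 85 mm long, outside 56 mm (61 mm at the mouth's thread, whose underside is 84 mm above the shelf)
- screw_center (a point): centre of the feed screw's flight: 42 mm across, 75 mm long along x (the push direction at the start). Behind it a journal 24 mm across, 24 mm long (flat end at x = -61.5 mm); in front a stub 12 mm across, 10 mm long. At the start it is 10 mm ahead of the mincer's origin (about 2 mm below the bore's axis), so the journal's end is 18 mm inside the sleeve
- feed_screw: the same steel feed screw (120 g) as a body, origin at screw_center. Dried dough holds it: 8 to 15 N of push are needed for about 40 mm, then it slides easily. It tips out of the mouth about when its centre passes it; to be sure it is out, push the journal's end past the barrel's mouth (125 mm from the sleeve mouth)
- tin_center (a point): centre (31 mm up) of the dark non-stick loaf tin, 240 mm long (x), 116 mm wide (y), 62 mm high. Its rim is a band 8 mm thick, 12 mm tall, flush with the outside, that can be pinched from above. The screw drops well into it when the tin's length lies along the push direction and its near rim is just under the mouth (this point about 115 mm ahead of barrel_mouth)
- loaf_tin: the same loaf tin as a body, 240 to 375 g, origin at the centre of its underside. Walls slope in to 222 x 98 mm at the bottom, floor 3 mm thick; 224 x 100 mm inside the rim. It slides on the shelf
- brush_neck (a point): where to grip the pastry brush: on the axis of its beech handle, 9 mm above its underside, 13 mm from its centre of mass. x points along the handle to its free end. Brush 250 mm long, lying flat: round handle 18 mm across from 25 mm behind this point to 160 mm ahead; bristle head 44 mm wide (y), 18 mm thick, from 25 to 91 mm behind it
- handle_end (a point): centre of the flat free end of the brush's handle, 160 mm ahead of brush_neck; x out of the end
- brush: the same brush as a body (60 g); origin on its underside, straight below brush_neck as it lies
- ramekin: glass ramekin, 84 mm across, 45 mm high; origin at the centre of its underside; to be left alone
- muffin_cup1: red silicone muffin cup, 71 mm across, 34 mm high; origin at the centre of its underside; to be left alone
- muffin_cup2: red silicone muffin cup, the same; to be left alone
- springform: stainless springform pan with a lever clasp on its -x side, 238 mm across, 68 mm high; origin at the centre of its underside; to be left alone

How it is judged (in metres and radians):
On the way, in this order (a step that is already met when the one before it is completed fails the run):
1. the loaf tin stands on the shelf under the mouth (its centre within 155 mm of the mouth, seen from above) while the screw is still in the barrel (horizontal distance between tin_center and barrel_mouth below 0.155 m and height (world z) of tin_center below 0.037 m and angle between tin_center's own z axis and vertical below 0.06 rad and x of screw_center in the frame of mincer below 0.03 m), for 0.1 s.
2. the brush's handle end is at least 45 mm inside the crank sleeve, within 12 mm of the bore's axis, and has driven the screw forward by at least 25 mm (x of handle_end in the frame of sleeve_mouth above 0.045 m and y of handle_end in the frame of sleeve_mouth between -0.012 and 0.012 m and z of handle_end in the frame of sleeve_mouth between -0.012 and 0.012 m and x of screw_center in the frame of mincer above 0.035 m), for 0.1 s.
At the end, for the whole second after the job is handed in: Screw at rest in the tin, clear of the mouth, centre inside the rim and at most 20 mm above mid-height; tin level on the shelf (0.06 rad, 6 mm); brush at rest flat on the shelf (handle axis below 26 mm), touching neither tin nor mincer; ramekin, cups and pan within 20 mm of their places (x of screw_center in the frame of tin_center between -0.11 and 0.11 m and y of screw_center in the frame of tin_center between -0.05 and 0.05 m and z of screw_center in the frame of tin_center between -0.031 and 0.02 m and angle between tin_center's own z axis and vertical below 0.06 rad and height (world z) of tin_center below 0.037 m and x of screw_center in the frame of barrel_mouth above 0 m and height (world z) of each of brush_neck, handle_end below 0.026 m and not (contact force between brush and loaf_tin above 0.05 N) and not (contact force between brush and mincer above 0.05 N) and linear speed of each of feed_screw, brush, loaf_tin below 0.02 m/s and distance of each of ramekin, muffin_cup1, muffin_cup2, springform from where it was at the start of the episode below 0.02 m).
It fails at once if the feed screw falls on the shelf (height (world z) of screw_center below 0.05 m and (x of screw_center in the frame of tin_center above 0.12 m or x of screw_center in the frame of tin_center below -0.12 m or y of screw_center in the frame of tin_center above 0.058 m or y of screw_center in the frame of tin_center below -0.058 m)).
It fails at once if the ramekin is moved by more than 20 mm (distance of ramekin from where it was at the start of the episode above 0.02 m).
It fails at once if the muffin_cup1 is moved by more than 20 mm (distance of muffin_cup1 from where it was at the start of the episode above 0.02 m).
It fails at once if the muffin_cup2 is moved by more than 20 mm (distance of muffin_cup2 from where it was at the start of the episode above 0.02 m).
It fails at once if the springform is moved by more than 20 mm (distance of springform from where it was at the start of the episode above 0.02 m).
It also fails if it takes over 58 s, if anything falls off the work surface, if the arm or the gripper's body presses on something with over 40 N, if the wrist force passes 120 N, or if a joint passes its speed limit or range.

## Working session

There is one attempt and no reset: what is moved stays moved. The work goes in short steps, Python scripts to look and compute and a tool call to move; the robot and the scene stay as the last step left them, time stands still between calls to the robot, and variables do not carry over. Pictures are saved under pics/ and viewed, and the job is handed in when it is done.

Besides the shell and the picture viewer there is one more tool, called after ">>>" by a JSON object that holds its "op" and its "data", one argument or row to a line. jog_arm: Moves the arm, as the interface text tells. Its arguments: {"type":"object","properties":{"steps":{"type":"array","items":{"type":"object","properties":{"fingers":{"type":"number"},"delta_pos":{"type":"array","items":{"type":"number"}},"turn":{"type":"number"}}}}},"required":["steps"]}

```bash
ls; mkdir -p pics
python3 - <<'E'
from rig import *
import cv2
for n in ("scene","top"):
    im=capture(n); cv2.imwrite(f"pics/{n}0.png",im[:,:,::-1]); print(n,camera_info(n))
s=read_state(); print(s)
E
```

```text
pics
scene {'fov_y': 48.293142954039595, 'cx': 285.25064609816536, 'cy': 207.91790955256576, 'k1': -0.1390051085287881, 'view': array([[ 0.19966076,  0.97967224,  0.01943908, -0.13169222],
       [ 0.74699784, -0.13934211, -0.65006   , -0.37922531],
       [-0.63413706,  0.14431242, -0.7596342 ,  1.69483275],
       [ 0.        ,  0.        ,  0.        ,  1.        ]])}
top {'fov_y': 46.62077333278309, 'cx': 277.84736495660417, 'cy': 209.38648183421716, 'k1': -0.15716535823769015, 'view': array([[-0.02842966, -0.99920658, -0.02789205,  0.03920004],
       [-0.99519817,  0.03090807, -0.09287245,  0.60596778],
       [ 0.09366085,  0.02511779, -0.99528727,  1.09223645],
       [ 0.        ,  0.        ,  0.        ,  1.        ]])}
{'time_s': 0.1, 'joint_positions': array([-7.59451825e+01,  3.02733480e+01,  8.21503683e+01,  4.80641608e-04,
        6.76887804e+01, -1.02275668e+01]), 'qvel': array([-0.10233961, -0.06048086, -0.24415549,  0.02132598, -0.06501233,
       -0.06381538]), 'tau': array([ 1.37433594e-04, -4.40984738e+01, -1.77150822e+01,  6.34933007e-02,
        5.34202263e-02, -3.15999250e-05]), 'position': array([ 0.25689092, -0.5690685 ,  0.23866523]), 'tcp_rot': array([[ 4.11230763e-01, -4.69292276e-04,  9.11531151e-01],
       [-9.11529227e-01,  1.90654315e-03,  4.11230876e-01],
       [-1.93086095e-03, -9.99998072e-01,  3.56255569e-04]]), 'force': array([-0.06387519,  0.17203583, -0.44835273]), 'moment': array([-0.02730555, -0.01795395, -0.04164072]), 'opening': 0.9992638919874864}
```

View pics/scene0.png

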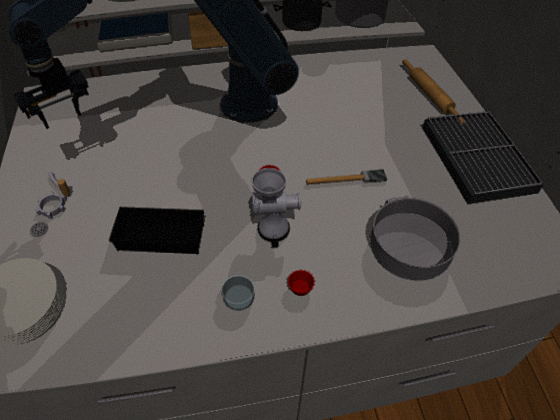

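View pics/top0.png

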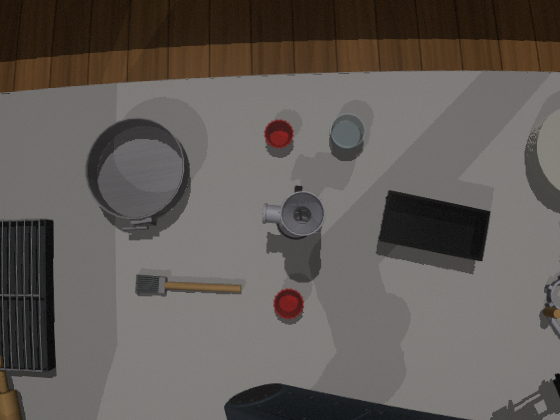

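```bash
cat > h.py <<'E'
from rig import *
import numpy as np, cv2
def cam(n):
    c=camera_info(n); f=210/np.tan(np.radians(c['fov_y']/2)); return c,f
def proj(n,P):
    c,f=cam(n); P=np.atleast_2d(P); q=P@c['view'][:3,:3].T+c['view'][:3,3]
    s=q[:,:2]/q[:,2:]; r2=(s**2).sum(1,keepdims=True); s=s*(1+c['k1']*r2)
    return s*f+[c['cx'],c['cy']]
def ray(n,uv):
    c,f=cam(n); d=(np.atleast_2d(uv).astype(float)-[c['cx'],c['cy']])/f; s=d.copy()
    for _ in range(30): s=d/(1+c['k1']*(s**2).sum(1,keepdims=True))
    R=c['view'][:3,:3]; t=c['view'][:3,3]
    return -R.T@t, np.c_[s,np.ones(len(s))]@R
def atz(n,uv,z):
    o,d=ray(n,uv); return o+d*((z-o[2])/d[:,2])[:,None]
E
python3 - <<'E'
from h import *
for n in ("top","scene"):
  for t in ["mincer","sleeve_mouth","barrel_mouth","screw_center","tin_center","brush_neck","handle_end","ramekin","muffin_cup1","springform"]:
    r=tip_of(t,n)
    print(n,t,[(np.round(a['position'],4).tolist(),round(a['confidence'],2)) for a in r[:3]])
print(read_state()['time_s'])
E
```

```text
top mincer [([0.585, -0.0215, -0.0002], 0.74), ([0.4373, 0.2712, 0.0004], 0.71)]
top sleeve_mouth [([0.5979, 0.0518, 0.1147], 0.91), ([0.4384, 0.2732, -0.0007], 0.6), ([0.5816, -0.0777, 0.1162], 0.32)]
top barrel_mouth [([0.5819, -0.0744, 0.1165], 0.89)]
top screw_center [([0.5555, -0.3306, 0.0296], 0.65), ([0.5841, -0.0302, 0.1148], 0.46), ([0.4241, 0.1176, 0.005], 0.25)]
top tin_center [([0.5577, -0.3314, 0.0333], 0.72), ([0.5874, -0.0267, 0.1129], 0.39)]
top brush_neck [([0.4363, 0.2704, 0.0096], 0.7), ([0.5874, -0.026, 0.113], 0.42), ([0.4356, 0.2732, 0.002], 0.17)]
top handle_end [([0.4224, 0.1171, 0.0051], 0.75), ([0.3925, 0.0061, 0.0005], 0.68)]
top ramekin [([0.787, -0.1481, -0.0015], 0.63)]
top muffin_cup1 [([0.3914, 0.0078, 0.0022], 0.83), ([0.7837, 0.0112, -0.0019], 0.71), ([0.4355, 0.2698, -0.0014], 0.64)]
top springform [([0.7094, 0.3492, 0.004], 0.71)]
scene mincer [([0.5842, -0.019, -0.0005], 0.78), ([0.7858, -0.1452, -0.0002], 0.72)]
scene sleeve_mouth [([0.5898, 0.0522, 0.1124], 0.61)]
scene barrel_mouth [([0.5808, -0.0703, 0.1133], 0.84)]
scene screw_center []
scene tin_center [([0.5561, -0.3349, 0.0309], 0.7)]
scene brush_neck [([0.4365, 0.2737, 0.0093], 0.96)]
scene handle_end [([0.429, 0.1138, 0.0071], 0.56)]
scene ramekin [([0.7839, -0.1468, 0.0033], 0.62)]
scene muffin_cup1 [([0.7827, 0.0115, 0.0004], 0.66), ([0.3946, 0.009, 0.0025], 0.42)]
scene springform [([0.7078, 0.3455, -0.0037], 0.95)]
1.1
```

The pictures show the mincer at top (295,213), with its sleeve end on the left at (264,214) and its mouth pointing right. The tin is at top (434,226), the brush at (188,286) with its handle end on the right at (241,289). The cups, ramekin and pan are clear of the direct path. I'll refine the poses by fitting silhouettes.

```bash
cat > fit.py <<'E'
from h import *
from scipy.optimize import minimize
def cyl(axis,c,r0,r1,a,b):
    t=np.linspace(0,2*np.pi,40); P=[]
    for s,r in((a,r0),(b,r1)):
        if axis=='z': P.append(np.c_[c[0]+r*np.cos(t),c[1]+r*np.sin(t),0*t+s])
        else: P.append(np.c_[0*t+s,c[0]+r*np.cos(t),c[1]+r*np.sin(t)])
    return np.vstack(P)
def box(xa,xb,y,z0,z1,xa2=None,xb2=None,y2=None):
    xa2=xa if xa2 is None else xa2; xb2=xb if xb2 is None else xb2; y2=y if y2 is None else y2
    return np.array([[x,s*y,z0] for x in(xa,xb) for s in(-1,1)]+[[x,s*y2,z1] for x in(xa2,xb2) for s in(-1,1)])
M={'mincer':[cyl('z',(0,0),.046,.046,0,.012),cyl('x',(0,.115),.022,.022,-.07,-.028),cyl('x',(0,.115),.028,.028,-.03,.055),cyl('x',(0,.115),.0305,.0305,.043,.055),cyl('z',(.012,0),.044,.044,.195,.201),cyl('z',(.012,0),.03,.044,.14,.195),cyl('z',(0,0),.022,.022,0,.115)],
 'loaf_tin':[box(-.111,.111,.049,0,.05,-.12,.12,.058),box(-.12,.12,.058,.05,.062)],
 'brush':[cyl('x',(0,.009),.009,.009,-.025,.16),box(-.091,-.025,.022,0,.018)]}
def sil(n,parts,x,y,th,S=2):
    m=np.zeros((420*S,560*S),np.uint8); c,s=np.cos(th),np.sin(th); R=np.array([[c,-s,0],[s,c,0],[0,0,1]])
    for p in parts:
        q=proj(n,p@R.T+[x,y,0]); h=cv2.convexHull(((q+.5)*S*16).astype(np.int32))
        cv2.fillConvexPoly(m,h,1,shift=4)
    return m>0
def fit(name,x0,cams=('top','scene'),near=None):
    ms={}
    for n in cams:
        best=None
        for r in trace(name,n):
            m=r['mask']; v,u=np.nonzero(m)
            if len(u)==0: continue
            uv=proj(n,[[x0[0],x0[1],.03]])[0]; d=np.hypot(u.mean()-uv[0],v.mean()-uv[1])
            if best is None or d<best[0]: best=(d,m,r['confidence'])
        if best is None: print('no',name,n); continue
        print(name,n,'d',round(best[0],1),'conf',best[2],'area',best[1].sum()); ms[n]=cv2.resize(best[1].astype(np.uint8),None,fx=2,fy=2,interpolation=0)>0
    def cost(p,ns=ms):
        J=0
        for n in ns:
            a=sil(n,M[name],p[0],p[1],p[2]); b=ms[n]; J+=1-(a&b).sum()/(a|b).sum()
        return J/len(ns)
    out={}
    for ns in [list(ms)]+[[n] for n in ms]:
        p=np.array(x0,float)
        for sc in (1,.3):
            sx=np.vstack([p]+[p+sc*np.array(d) for d in([.01,0,0],[0,.01,0],[0,0,.1])])
            p=minimize(lambda q:cost(q,ns),p,method='Nelder-Mead',options=dict(initial_simplex=sx,maxiter=150)).x
        print(name,ns,np.round(p[:2],4),'yaw',round(np.degrees(p[2]),2),'1-iou',round(cost(p,ns),3)); out[tuple(ns)]=p
    return out,ms
E
python3 - <<'E'
from fit import *
fit('mincer',[.585,-.02,np.radians(-95)])
fit('loaf_tin',[.557,-.332,np.radians(-99)])
fit('brush',[.436,.272,np.radians(-94)])
print(read_state()['time_s'])
for n in('top','scene'):
    im=cv2.imread(f'pics/{n}0.png'); c=(250,160,360,280) if n=='top' else (225,140,325,260)
    cv2.imwrite(f'pics/{n}_z.png',cv2.resize(im[c[1]:c[3],c[0]:c[2]],None,fx=5,fy=5,interpolation=cv2.INTER_CUBIC))
E
```

```text
mincer top d 4.0 conf 0.71 area 2035
mincer scene d 19.2 conf 0.83 area 2393
mincer ['top', 'scene'] [ 0.5839 -0.0178] yaw -96.48 1-iou 0.107Traceback (most recent call last):
  File "<stdin>", line 2, in <module>
  File "fit.py", line 42, in fit
    p=minimize(lambda q:cost(q,ns),p,method='Nelder-Mead',options=dict(initial_simplex=sx,maxiter=150)).x
      ~~~~~~~~^^^^^^^^^^^^^^^^^^^^^^^^^^^^^^^^^^^^^^^^^^^^^^^^^^^^^^^^^^^^^^^^^^^^^^^^^^^^^^^^^^^^^^^^^
    res = _minimize_neldermead(fun, x0, args, callback, bounds=bounds,
                               **options)
    fxr = func(xr)
    fx = function(np.copy(x), *(wrapper_args + args))
  File "fit.py", line 42, in <lambda>
    p=minimize(lambda q:cost(q,ns),p,method='Nelder-Mead',options=dict(initial_simplex=sx,maxiter=150)).x
                        ~~~~^^^^^^
  File "fit.py", line 35, in cost
    a=sil(n,M[name],p[0],p[1],p[2]); b=ms[n]; J+=1-(a&b).sum()/(a|b).sum()
  File "fit.py", line 18, in sil
    q=proj(n,p@R.T+[x,y,0]); h=cv2.convexHull(((q+.5)*S*16).astype(np.int32))
  File "h.py", line 6, in proj
    c,f=cam(n); P=np.atleast_2d(P); q=P@c['view'][:3,:3].T+c['view'][:3,3]
        ~~~^^^
  File "h.py", line 4, in cam
    c=camera_info(n); f=210/np.tan(np.radians(c['fov_y']/2)); return c,f
ValueError: time passes only in moves, steps and waits
```

```bash
sed -i 's/^def cam(n):/import functools\n@functools.lru_cache(None)\ndef cam(n):/' h.py
python3 - <<'E'
from fit import *
fit('mincer',[.585,-.02,np.radians(-95)])
fit('loaf_tin',[.557,-.332,np.radians(-99)])
fit('brush',[.436,.272,np.radians(-94)])
print(read_state()['time_s'])
for n in('top','scene'):
    im=cv2.imread(f'pics/{n}0.png'); c=(250,160,360,280) if n=='top' else (225,140,325,260)
    cv2.imwrite(f'pics/{n}_z.png',cv2.resize(im[c[1]:c[3],c[0]:c[2]],None,fx=5,fy=5,interpolation=cv2.INTER_CUBIC))
E
```

```text
mincer top d 4.0 conf 0.71 area 2035
mincer scene d 19.2 conf 0.83 area 2393
mincer ['top', 'scene'] [ 0.5839 -0.0178] yaw -96.48 1-iou 0.107
mincer ['top'] [ 0.5843 -0.0173] yaw -96.58 1-iou 0.123
mincer ['scene'] [ 0.5818 -0.019 ] yaw -96.76 1-iou 0.075
loaf_tin top d 3.2 conf 0.97 area 5281
loaf_tin scene d 2.8 conf 0.8 area 3896
loaf_tin ['top', 'scene'] [ 0.5561 -0.3342] yaw -103.21 1-iou 0.038
loaf_tin ['top'] [ 0.5575 -0.3332] yaw -103.38 1-iou 0.04
loaf_tin ['scene'] [ 0.5555 -0.3355] yaw -103.12 1-iou 0.028
brush top d 6.4 conf 0.74 area 1117
brush scene d 7.7 conf 0.85 area 546
brush ['top', 'scene'] [0.4379 0.2679] yaw -93.82 1-iou 0.196
brush ['top'] [0.4384 0.2679] yaw -93.6 1-iou 0.128
brush ['scene'] [0.4368 0.2683] yaw -94.65 1-iou 0.223
1.5
```

```bash
cat > ov.py <<'E'
from fit import *
def ov(n,items,crop,name,k=5,img=None):
    im=cv2.cvtColor(capture(n),cv2.COLOR_RGB2BGR) if img is None else img
    x0,y0,x1,y1=crop; z=cv2.resize(im[y0:y1,x0:x1],None,fx=k,fy=k,interpolation=cv2.INTER_CUBIC)
    z=cv2.convertScaleAbs(z,alpha=1.4,beta=15)
    for (nm,x,y,th) in items:
        c,s=np.cos(np.radians(th)),np.sin(np.radians(th)); R=np.array([[c,-s,0],[s,c,0],[0,0,1]])
        for p in M[nm]:
            q=proj(n,p@R.T+[x,y,0]); h=cv2.convexHull(q.astype(np.float32))
            cv2.polylines(z,[(((h+.5)-[x0,y0])*k).astype(np.int32)],True,(0,255,0),1)
    cv2.imwrite('pics/'+name,z)
E
python3 - <<'E'
from ov import *
m=('mincer',.5835,-.0185,-96.5); t=('loaf_tin',.556,-.334,-103.2); b=('brush',.438,.268,-93.8)
ov('top',[m],(240,150,350,270),'mt.png',img=cv2.imread('pics/top0.png'))
ov('scene',[m],(230,150,330,260),'ms.png',img=cv2.imread('pics/scene0.png'))
ov('top',[t,m,b],(120,150,520,320),'all.png',k=2,img=cv2.imread('pics/top0.png'))
E
cd pics; python3 -c "
import cv2,numpy as np
a=cv2.imread('mt.png')[:550];b=cv2.imread('ms.png')[:550]
cv2.imwrite('mm.png',cv2.resize(np.hstack([a,b]),None,fx=.75,fy=.75))"
```

```text
(no output)
```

View pics/mm.png

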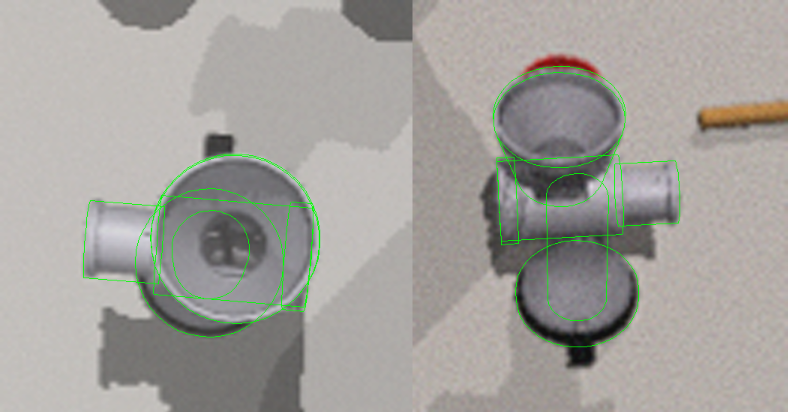

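View pics/all.png

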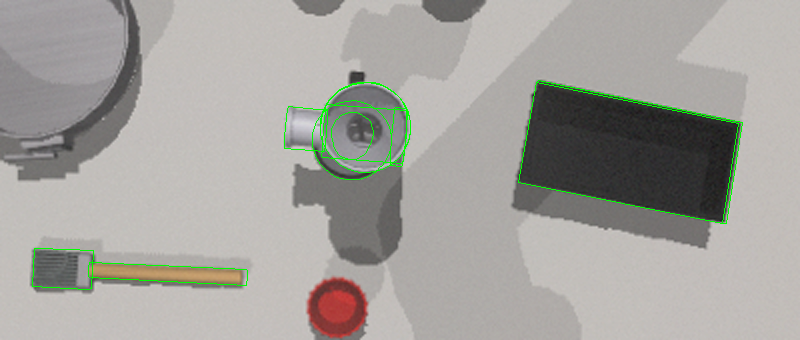

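Both overlays agree to about 2 mm. I'll go above the tin's near long rim.

>>> {"op": "jog_arm", "data": {
  "steps": [
    {"delta_pos": [62, 62, 0], "turn": 13, "fingers": 60},
    {"delta_pos": [123, 124, -30], "turn": 27, "fingers": 60},
    {"delta_pos": [185, 186, -60], "turn": 40, "fingers": 60},
    {"delta_pos": [246, 248, -100], "turn": 52.5, "fingers": 60},
    {"delta_pos": [246, 248, -100], "turn": 52.5, "fingers": 60},
    {"delta_pos": [246, 248, -100], "turn": 52.5, "fingers": 60},
    {"delta_pos": [246, 248, -100], "turn": 52.5, "fingers": 60},
    {"delta_pos": [246, 248, -100], "turn": 52.5, "fingers": 60},
    {"delta_pos": [246, 248, -100], "turn": 52.5, "fingers": 60},
    {"delta_pos": [246, 248, -100], "turn": 52.5, "fingers": 60},
    {"delta_pos": [246, 248, -100], "turn": 52.5, "fingers": 60},
    {"delta_pos": [246, 248, -100], "turn": 52.5, "fingers": 60}
  ]
}}

```text
time_s: 2.5
position: [0.5031, -0.3221, 0.1397]
tcp_rot: [[0.974, 0.0, 0.228], [-0.228, -0.001, 0.974], [0.0, -1.0, -0.001]]
force: [0.9, -0.7, 0.2]
opening: 0.601
```

Run:
```python
from ov import *
s=read_state(); print(s['position'],s['tcp_rot'][:,0],s['opening'],s['time_s'])
t=('loaf_tin',.556,-.334,-103.2)
ov('top',[t],(360,160,520,290),'a1.png',k=5)
ov('scene',[t],(60,150,260,270),'a2.png',k=4)
```

```text
[ 0.50312776 -0.32210618  0.13973807] [ 9.73652819e-01 -2.28035334e-01  2.73233377e-04] 0.6007820591599006 2.5
```

View pics/a1.png

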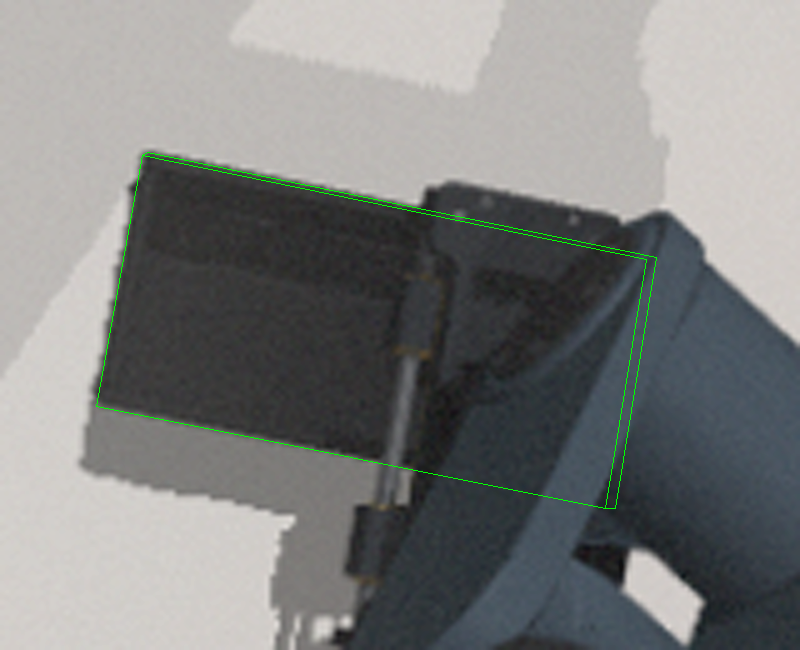

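View pics/a2.png

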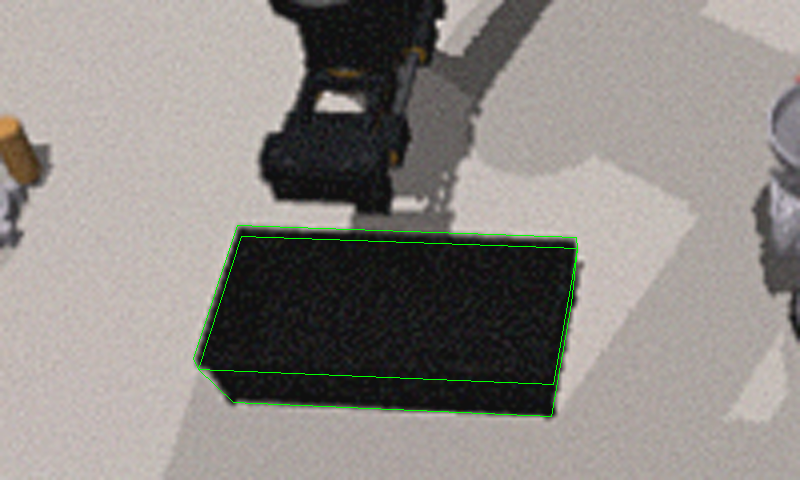

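The gripper is over the tin's near long side at top about (435,245), and the overlay matches the tin. Next I descend and pinch.

>>> {"op": "jog_arm", "data": {
  "steps": [
    {"delta_pos": [0, 0, -30], "fingers": 60},
    {"delta_pos": [0, 0, -55], "fingers": 60},
    {"delta_pos": [0, 0, -75], "fingers": 60},
    {"delta_pos": [0, 0, -85], "fingers": 60},
    {"delta_pos": [0, 0, -85], "fingers": 60},
    {"delta_pos": [0, 0, -85], "fingers": 40},
    {"delta_pos": [0, 0, -85], "fingers": 20},
    {"delta_pos": [0, 0, -85], "fingers": 0},
    {"delta_pos": [0, 0, -85], "fingers": 0},
    {"delta_pos": [0, 0, -85], "fingers": 0},
    {"delta_pos": [0, 0, -85], "fingers": 0},
    {"delta_pos": [0, 0, -85], "fingers": 0},
    {"delta_pos": [0, 0, -85], "fingers": 0}
  ]
}}

```text
$.steps[0]: bad value
```

Run:
```python
from fit import *
s=read_state(); print(s['position'],s['force'],s['opening']*87,s['time_s'])
capture('scene'); fit('loaf_tin',[.556,-.334,np.radians(-103)],('scene',))
```

```text
[ 0.50264592 -0.32312757  0.14019767] [-0.19555286 -0.07338512  0.55035507] 52.42584919327425 2.6
loaf_tin scene d 1.9 conf 0.79 area 3879
loaf_tin ['scene'] [ 0.5558 -0.3342] yaw -103.19 1-iou 0.031
loaf_tin ['scene'] [ 0.5558 -0.3342] yaw -103.19 1-iou 0.031
```

>>> {"op": "jog_arm", "data": {
  "steps": [
    {"delta_pos": [0, 0, -30], "turn": 0, "fingers": 60},
    {"delta_pos": [0, 0, -55], "turn": 0, "fingers": 60},
    {"delta_pos": [0, 0, -75], "turn": 0, "fingers": 60},
    {"delta_pos": [0, 0, -85], "turn": 0, "fingers": 60},
    {"delta_pos": [0, 0, -85], "turn": 0, "fingers": 60},
    {"delta_pos": [0, 0, -85], "turn": 0, "fingers": 40},
    {"delta_pos": [0, 0, -85], "turn": 0, "fingers": 20},
    {"delta_pos": [0, 0, -85], "turn": 0, "fingers": 0},
    {"delta_pos": [0, 0, -85], "turn": 0, "fingers": 0},
    {"delta_pos": [0, 0, -85], "turn": 0, "fingers": 0},
    {"delta_pos": [0, 0, -85], "turn": 0, "fingers": 0},
    {"delta_pos": [0, 0, -85], "turn": 0, "fingers": 0},
    {"delta_pos": [0, 0, -85], "turn": 0, "fingers": 0}
  ]
}}

```text
time_s: 3.78
position: [0.5032, -0.3217, 0.0548]
tcp_rot: [[0.974, 0.0, 0.229], [-0.229, -0.0, 0.974], [0.001, -1.0, -0.0]]
force: [-0.6, 0.2, 1.3]
opening: 0.091
```

Run:
```python
from fit import *
s=read_state(); print(s['position'],s['force'],s['opening']*87,s['time_s'])
capture('scene'); fit('loaf_tin',[.556,-.334,np.radians(-103)],('scene',))
```

```text
[ 0.5032423  -0.32169429  0.05476758] [-0.61359126  0.16667076  1.25223237] 7.878228319940082 3.7833
loaf_tin scene d 0.8 conf 0.8 area 3531
loaf_tin ['scene'] [ 0.5566 -0.334 ] yaw -103.38 1-iou 0.136
loaf_tin ['scene'] [ 0.5566 -0.334 ] yaw -103.38 1-iou 0.136
```

>>> {"op": "jog_arm", "data": {
  "steps": [
    {"delta_pos": [0, 8, 0], "turn": 0, "fingers": 0},
    {"delta_pos": [1, 20, 0], "turn": 0.6, "fingers": 0},
    {"delta_pos": [2, 32, 0], "turn": 1.2, "fingers": 0},
    {"delta_pos": [3, 44, 0], "turn": 2, "fingers": 0},
    {"delta_pos": [4, 56, 0], "turn": 3, "fingers": 0},
    {"delta_pos": [5, 68, 0], "turn": 4, "fingers": 0},
    {"delta_pos": [6, 80, 0], "turn": 5, "fingers": 0},
    {"delta_pos": [7, 92, 0], "turn": 5.8, "fingers": 0},
    {"delta_pos": [8, 104, 0], "turn": 6.6, "fingers": 0},
    {"delta_pos": [8, 116, 0], "turn": 6.6, "fingers": 0},
    {"delta_pos": [8, 126, 0], "turn": 6.6, "fingers": 0},
    {"delta_pos": [8, 134, 0], "turn": 6.6, "fingers": 0},
    {"delta_pos": [8, 139, 0], "turn": 6.6, "fingers": 0},
    {"delta_pos": [8, 139, 0], "turn": 6.6, "fingers": 0},
    {"delta_pos": [8, 139, 0], "turn": 6.6, "fingers": 0}
  ]
}}

```text
time_s: 5.13
position: [0.511, -0.181, 0.0547]
tcp_rot: [[0.993, -0.0, 0.116], [-0.116, 0.002, 0.993], [-0.0, -1.0, 0.002]]
force: [2.6, 3.3, 7.3]
opening: 0.085
```

Run:
```python
from ov import *
s=read_state(); print(s['position'],s['force'],s['opening']*87,s['time_s'])
capture('scene'); fit('loaf_tin',[.566,-.189,np.radians(-96.6)],('scene',))
ov('scene',[('loaf_tin',.5655,-.189,-96.6),('mincer',.5835,-.0185,-96.5)],(110,130,310,280),'b2.png',k=4)
```

```text
[ 0.51103278 -0.18101393  0.05472552] [2.63911506 3.2915537  7.33884535] 7.418990702462028 5.1333
loaf_tin scene d 0.1 conf 0.72 area 3502
loaf_tin ['scene'] [ 0.5635 -0.1879] yaw -96.91 1-iou 0.132
loaf_tin ['scene'] [ 0.5635 -0.1879] yaw -96.91 1-iou 0.132
```

View pics/b2.png

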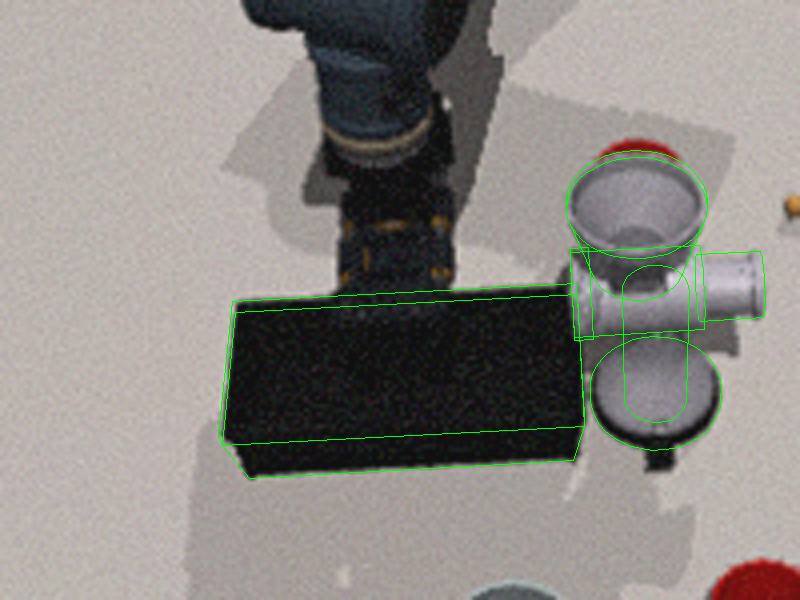

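The tin sits under the mouth at scene (200,225), with its near rim at the mouth's front. Next I release it and go over to the brush.

>>> {"op": "jog_arm", "data": {
  "steps": [
    {"delta_pos": [0, 0, 0], "turn": 0, "fingers": 30},
    {"delta_pos": [0, 0, 0], "turn": 0, "fingers": 50},
    {"delta_pos": [0, 0, 0], "turn": 0, "fingers": 50},
    {"delta_pos": [0, 0, 20], "turn": 0, "fingers": 50},
    {"delta_pos": [0, 0, 60], "turn": 0, "fingers": 50},
    {"delta_pos": [0, 0, 100], "turn": 0, "fingers": 50},
    {"delta_pos": [0, 0, 140], "turn": 0, "fingers": 50},
    {"delta_pos": [0, 0, 180], "turn": 0, "fingers": 50},
    {"delta_pos": [0, 0, 205], "turn": 0, "fingers": 50},
    {"delta_pos": [0, 0, 205], "turn": 0, "fingers": 50},
    {"delta_pos": [0, 0, 205], "turn": 0, "fingers": 50}
  ]
}}

```text
time_s: 6.2
position: [0.5112, -0.1828, 0.2606]
tcp_rot: [[0.993, 0.002, 0.115], [-0.115, -0.001, 0.993], [0.002, -1.0, -0.001]]
force: [0.1, 0.8, -0.7]
opening: 0.499
```

Run:
```python
from fit import *
s=read_state(); print(s['position'],s['force'],s['opening']*87,s['time_s'])
capture('scene'); fit('loaf_tin',[.566,-.189,np.radians(-96.6)],('scene',))
```

```text
[ 0.5111572  -0.18279462  0.26059523] [ 0.05628593  0.81815095 -0.74486003] 43.39935845860329 6.2
loaf_tin scene d 1.7 conf 0.79 area 3841
loaf_tin ['scene'] [ 0.5634 -0.187 ] yaw -96.89 1-iou 0.034
loaf_tin ['scene'] [ 0.5634 -0.187 ] yaw -96.89 1-iou 0.034
```

>>> {"op": "jog_arm", "data": {
  "steps": [
    {"delta_pos": [-7, 40, 0], "turn": 0, "fingers": 50},
    {"delta_pos": [-14, 80, 0], "turn": 0, "fingers": 50},
    {"delta_pos": [-20, 120, 0], "turn": 0, "fingers": 50},
    {"delta_pos": [-26, 160, 0], "turn": 0, "fingers": 50},
    {"delta_pos": [-33, 200, 0], "turn": 1, "fingers": 50},
    {"delta_pos": [-40, 240, 0], "turn": 2, "fingers": 50},
    {"delta_pos": [-46, 280, 0], "turn": 2.6, "fingers": 50},
    {"delta_pos": [-53, 320, -10], "turn": 2.6, "fingers": 50},
    {"delta_pos": [-60, 360, -30], "turn": 2.6, "fingers": 50},
    {"delta_pos": [-66, 400, -60], "turn": 2.6, "fingers": 50},
    {"delta_pos": [-72, 435, -90], "turn": 2.6, "fingers": 50},
    {"delta_pos": [-74, 453, -120], "turn": 2.6, "fingers": 50},
    {"delta_pos": [-74, 453, -150], "turn": 2.6, "fingers": 50},
    {"delta_pos": [-74, 453, -160], "turn": 2.6, "fingers": 50},
    {"delta_pos": [-74, 453, -160], "turn": 2.6, "fingers": 50},
    {"delta_pos": [-74, 453, -160], "turn": 2.6, "fingers": 50},
    {"delta_pos": [-74, 453, -160], "turn": 2.6, "fingers": 50}
  ]
}}

```text
time_s: 7.72
position: [0.438, 0.2697, 0.1005]
tcp_rot: [[0.997, 0.001, 0.072], [-0.072, 0.0, 0.997], [0.001, -1.0, 0.0]]
force: [-0.3, 0.1, 1.5]
opening: 0.498
```

Run:
```python
from ov import *
s=read_state(); print(s['position'],s['tcp_rot'][:,0],s['force'],s['opening']*87,s['time_s'])
b=('brush',.437,.270,-94)
ov('top',[b],(120,220,280,340),'c1.png',k=5)
ov('scene',[b],(270,120,430,240),'c2.png',k=5)
for n in('top','scene'):
  for t in('brush_neck','handle_end'):
    print(n,t,[(np.round(a['position'],4).tolist(),round(a['confidence'],2)) for a in tip_of(t,n)[:2]])
fit('loaf_tin',[.566,-.189,np.radians(-96.6)])
```

```text
[0.43803809 0.26967147 0.10053896] [ 0.99743743 -0.07153075  0.00138501] [-0.28881138  0.07208149  1.52671858] 43.33193849430577 7.7167
top brush_neck [([0.4368, 0.2752, 0.0088], 0.95), ([0.5798, -0.0198, -0.0005], 0.74)]
top handle_end [([0.4217, 0.1185, 0.0057], 0.59)]
scene brush_neck [([0.4353, 0.2728, 0.0073], 0.83)]
scene handle_end [([0.4286, 0.1133, 0.0073], 0.76)]
loaf_tin top d 1.8 conf 0.59 area 5379
loaf_tin scene d 1.8 conf 0.59 area 3846
loaf_tin ['top', 'scene'] [ 0.5645 -0.1871] yaw -97.02 1-iou 0.049
loaf_tin ['top'] [ 0.5653 -0.1855] yaw -96.76 1-iou 0.056
loaf_tin ['scene'] [ 0.5634 -0.1871] yaw -97.0 1-iou 0.034
```

View pics/c1.png

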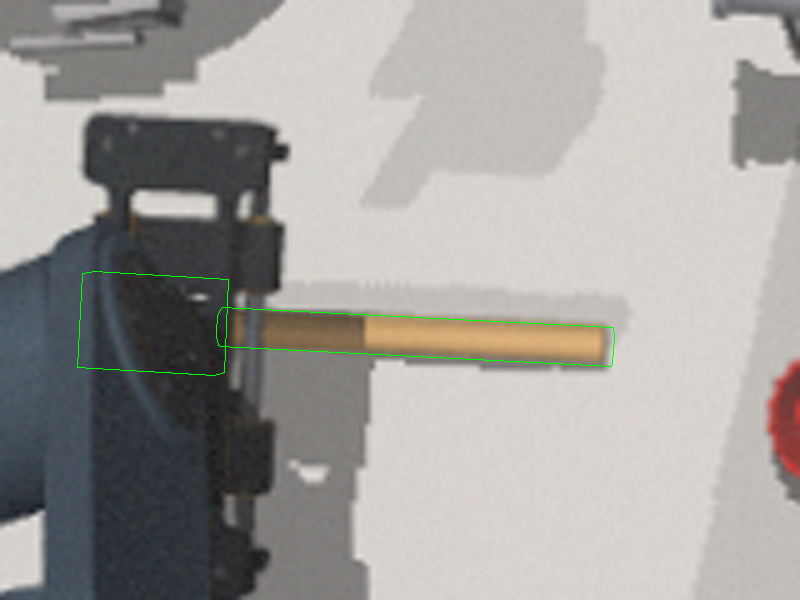

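View pics/c2.png

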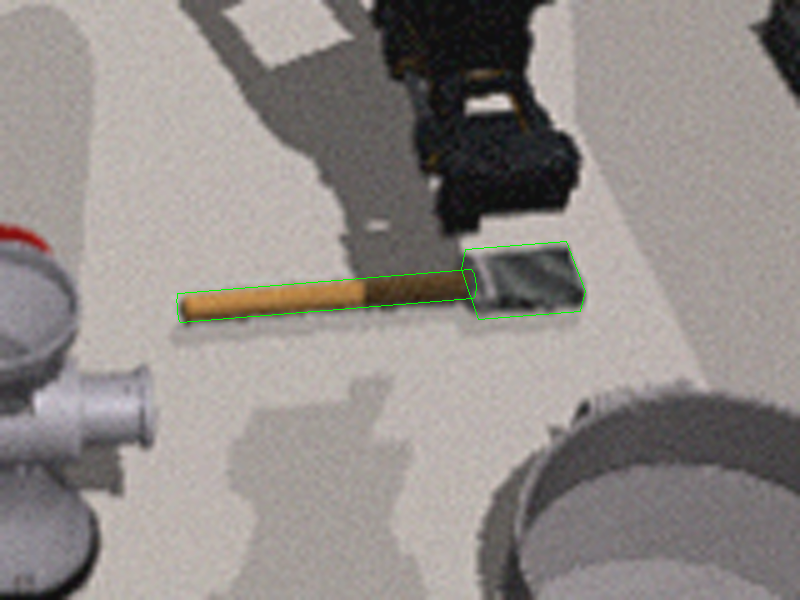

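>>> {"op": "jog_arm", "data": {
  "steps": [
    {"delta_pos": [0, 0, -30], "turn": 0, "fingers": 50},
    {"delta_pos": [0, 0, -55], "turn": 0, "fingers": 50},
    {"delta_pos": [0, 0, -70], "turn": 0, "fingers": 50},
    {"delta_pos": [0, 0, -78], "turn": 0, "fingers": 50},
    {"delta_pos": [0, 0, -81], "turn": 0, "fingers": 50},
    {"delta_pos": [0, 0, -81], "turn": 0, "fingers": 50},
    {"delta_pos": [0, 0, -81], "turn": 0, "fingers": 30},
    {"delta_pos": [0, 0, -81], "turn": 0, "fingers": 10},
    {"delta_pos": [0, 0, -81], "turn": 0, "fingers": 0},
    {"delta_pos": [0, 0, -81], "turn": 0, "fingers": 0},
    {"delta_pos": [0, 0, -81], "turn": 0, "fingers": 0},
    {"delta_pos": [0, 0, -81], "turn": 0, "fingers": 0},
    {"delta_pos": [0, 0, -81], "turn": 0, "fingers": 0}
  ]
}}

```text
time_s: 9.2
position: [0.4374, 0.2705, 0.019]
tcp_rot: [[0.998, 0.001, 0.07], [-0.07, 0.0, 0.998], [0.001, -1.0, 0.0]]
force: [-0.8, -0.1, 4.3]
opening: 0.195
```

Run:
```python
from fit import *
s=read_state(); print(s['position'],s['force'],s['opening']*87,s['time_s'])
```

```text
[0.43737378 0.2704546  0.01904268] [-0.78015093 -0.06129359  4.32891017] 16.92746578311772 9.2
```

Gripped, with the opening at about 17 mm. I lift and move to a pose about 30 mm behind the sleeve.

>>> {"op": "jog_arm", "data": {
  "steps": [
    {"delta_pos": [0, 0, 15], "turn": 0, "fingers": 0},
    {"delta_pos": [0, 0, 40], "turn": 0, "fingers": 0},
    {"delta_pos": [0, 0, 70], "turn": 0, "fingers": 0},
    {"delta_pos": [10, 0, 95], "turn": 0, "fingers": 0},
    {"delta_pos": [30, -3, 106], "turn": -1, "fingers": 0},
    {"delta_pos": [55, -8, 106], "turn": -2.5, "fingers": 0},
    {"delta_pos": [80, -13, 106], "turn": -2.5, "fingers": 0},
    {"delta_pos": [105, -18, 106], "turn": -2.5, "fingers": 0},
    {"delta_pos": [130, -22, 106], "turn": -2.5, "fingers": 0},
    {"delta_pos": [150, -26, 106], "turn": -2.5, "fingers": 0},
    {"delta_pos": [165, -28, 106], "turn": -2.5, "fingers": 0},
    {"delta_pos": [173, -29, 106], "turn": -2.5, "fingers": 0},
    {"delta_pos": [176, -30, 106], "turn": -2.5, "fingers": 0},
    {"delta_pos": [176, -30, 106], "turn": -2.5, "fingers": 0},
    {"delta_pos": [176, -30, 106], "turn": -2.5, "fingers": 0},
    {"delta_pos": [176, -30, 106], "turn": -2.5, "fingers": 0}
  ]
}}

```text
time_s: 10.53
position: [0.6115, 0.2406, 0.1243]
tcp_rot: [[0.994, -0.002, 0.113], [-0.113, -0.0, 0.994], [-0.002, -1.0, -0.0]]
force: [-0.4, 0.4, -1.3]
opening: 0.197
```

Run:
```python
from ov import *
s=read_state(); print(s['position'],s['force'],s['opening']*87,s['time_s'])
ov('top',[],(170,160,330,280),'d1.png',k=5)
ov('scene',[],(230,130,390,250),'d2.png',k=5)
for n in('top','scene'):
  for t in('handle_end','brush_neck','sleeve_mouth','barrel_mouth'):
    print(n,t,[(np.round(a['position'],4).tolist(),round(a['confidence'],2)) for a in tip_of(t,n)[:2]])
```

```text
[0.61152322 0.24057948 0.12431997] [-0.38120933  0.40485996 -1.27220012] 17.11623164195363 10.5333
top handle_end [([0.5889, 0.0866, 0.1096], 0.73)]
top brush_neck [([0.612, 0.2428, 0.1092], 0.59)]
top sleeve_mouth [([0.5976, 0.0506, 0.1124], 0.57)]
top barrel_mouth [([0.5796, -0.0756, 0.1165], 0.95)]
scene handle_end [([0.5954, 0.0842, 0.1157], 0.89)]
scene brush_neck [([0.6091, 0.2441, 0.1156], 0.95)]
scene sleeve_mouth [([0.588, 0.0563, 0.1153], 0.62), ([0.7871, 0.0156, -0.0002], 0.15)]
scene barrel_mouth [([0.5778, -0.0719, 0.1103], 0.72)]
```

View pics/d1.png

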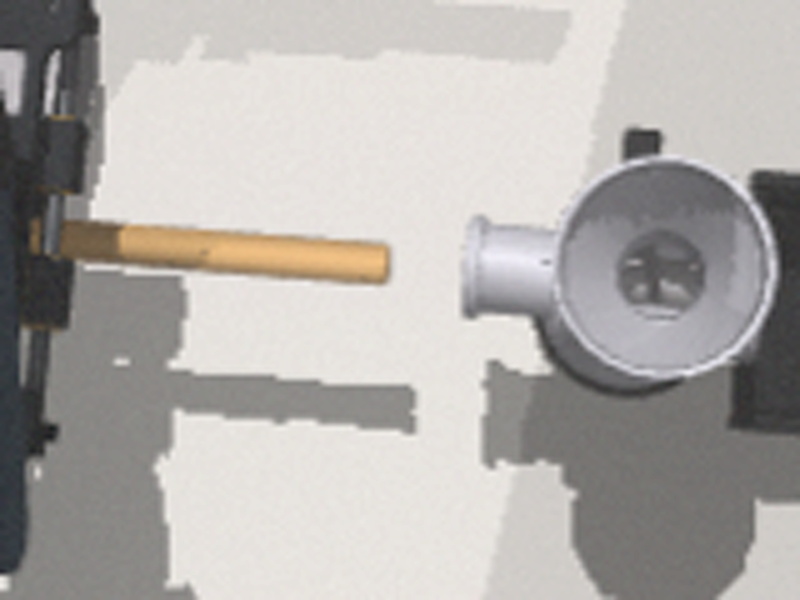

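View pics/d2.png

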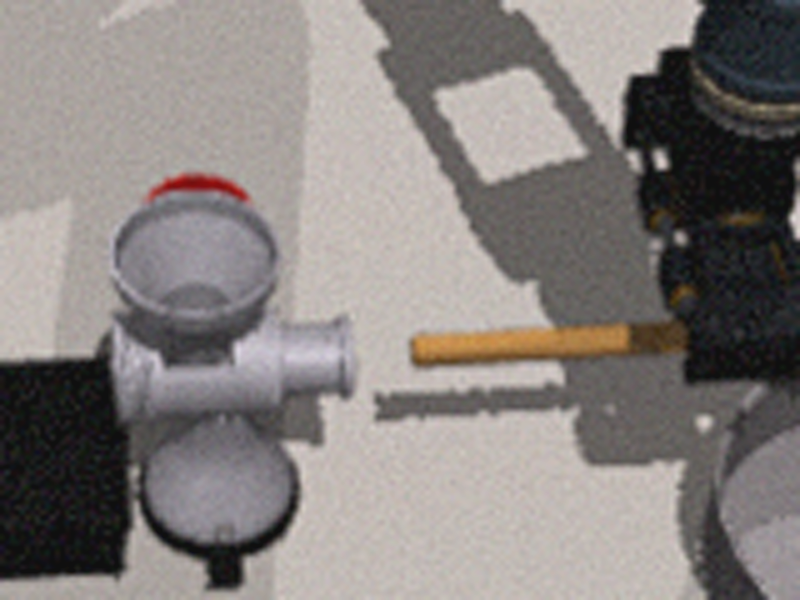

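In both views the handle axis lines up with the sleeve: extended, it meets top (465,269) against the sleeve's centre at 267, and in the scene view it runs about 0.7 px high. I'll lower it 1 mm and insert.

>>> {"op": "jog_arm", "data": {
  "steps": [
    {"delta_pos": [0, 0, -1], "turn": 0, "fingers": 0},
    {"delta_pos": [-1, -8, -1], "turn": 0, "fingers": 0},
    {"delta_pos": [-2, -16, -1], "turn": 0, "fingers": 0},
    {"delta_pos": [-2.7, -24, -1], "turn": 0, "fingers": 0},
    {"delta_pos": [-3.6, -32, -1], "turn": 0, "fingers": 0},
    {"delta_pos": [-4.5, -40, -1], "turn": 0, "fingers": 0},
    {"delta_pos": [-5.1, -45, -1], "turn": 0, "fingers": 0},
    {"delta_pos": [-5.1, -45, -1], "turn": 0, "fingers": 0},
    {"delta_pos": [-5.1, -45, -1], "turn": 0, "fingers": 0}
  ]
}}

```text
time_s: 11.78
position: [0.6081, 0.1948, 0.1236]
tcp_rot: [[0.993, 0.0, 0.115], [-0.115, 0.0, 0.993], [0.0, -1.0, 0.0]]
force: [0.6, -0.7, 0.5]
opening: 0.192
```

Run:
```python
from ov import *
s=read_state(); print(s['position'],s['force'],s['moment'],s['opening']*87,s['time_s'])
ov('top',[],(170,160,330,280),'e1.png',k=4)
ov('scene',[],(230,130,390,250),'e2.png',k=4)
a=cv2.imread('pics/e1.png')[100:400];b=cv2.imread('pics/e2.png')[100:400]
cv2.imwrite('pics/e.png',np.vstack([a,b]))
```

```text
[0.60805875 0.19481766 0.12363742] [ 0.58047264 -0.73992848  0.52700528] [-0.03567178 -0.07006625 -0.03805492] 16.674793083459896 11.7833
```

View pics/e.png

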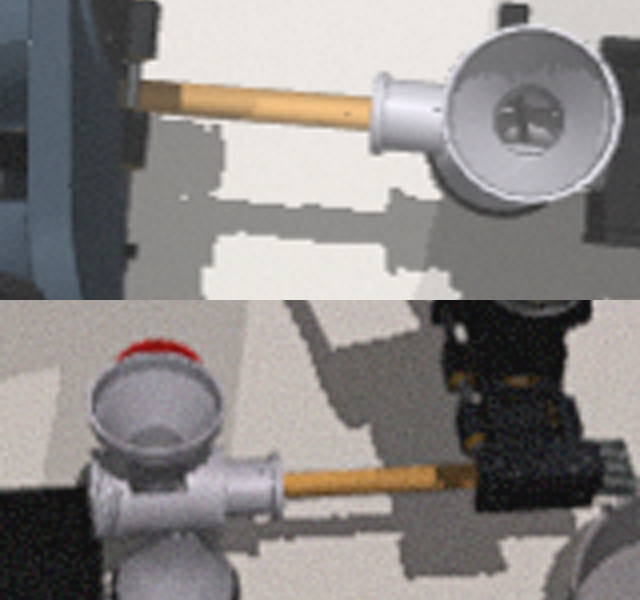

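The handle is about 12 mm into the sleeve and there is no contact force. Next I push in stages and watch the force.

>>> {"op": "jog_arm", "data": {
  "steps": [
    {"delta_pos": [-0.5, -4, 0], "turn": 0, "fingers": 0},
    {"delta_pos": [-0.9, -8, 0], "turn": 0, "fingers": 0},
    {"delta_pos": [-1.4, -12, 0], "turn": 0, "fingers": 0},
    {"delta_pos": [-1.8, -16, 0], "turn": 0, "fingers": 0},
    {"delta_pos": [-2.3, -20, 0], "turn": 0, "fingers": 0},
    {"delta_pos": [-2.8, -24, 0], "turn": 0, "fingers": 0},
    {"delta_pos": [-3.2, -28, 0], "turn": 0, "fingers": 0}
  ]
}}

```text
time_s: 12.47
position: [0.6057, 0.1712, 0.1241]
tcp_rot: [[0.993, 0.004, 0.115], [-0.115, 0.007, 0.993], [0.003, -1.0, 0.008]]
force: [1.4, 10.1, -0.7]
opening: 0.197
```

Run:
```python
from ov import *
s=read_state(); print(s['position'],s['force'],s['moment'],s['opening']*87,s['time_s'])
ov('top',[],(170,160,330,280),'f1.png',k=4)
ov('scene',[],(230,130,390,250),'f2.png',k=4)
a=cv2.imread('pics/f1.png')[100:400];b=cv2.imread('pics/f2.png')[100:400]
cv2.imwrite('pics/f.png',np.vstack([a,b]))
for n in ('top','scene'): print([(np.round(a['position'],4).tolist(),round(a['confidence'],2)) for a in tip_of('brush_neck',n)[:2]])
```

```text
[0.60568597 0.17122508 0.12413322] [ 1.37283617 10.06619593 -0.65091234] [ 1.87039533 -0.27326662 -0.01249397] 17.111727085933587 12.4667
[([0.6035, 0.1755, 0.1118], 0.67)]
[([0.6011, 0.1749, 0.1162], 0.68)]
```

View pics/f.png

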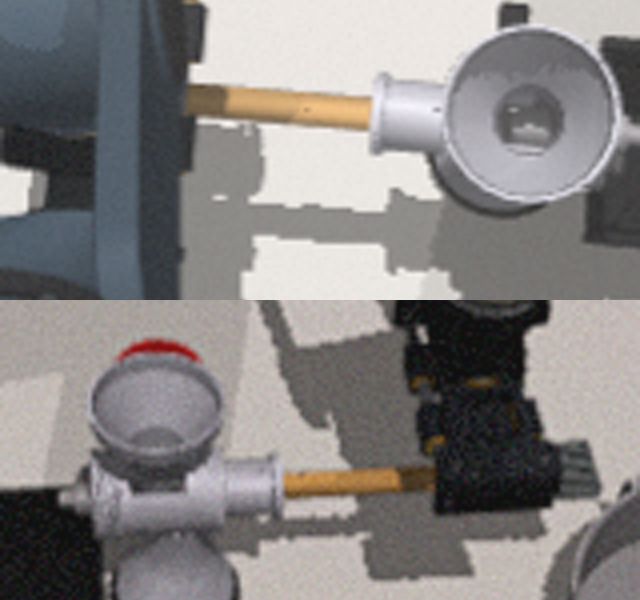

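About 10 N, and the screw's stub shows at the mouth, so I continue.

>>> {"op": "jog_arm", "data": {
  "steps": [
    {"delta_pos": [-0.5, -4, 0], "turn": 0, "fingers": 0},
    {"delta_pos": [-0.9, -8, 0], "turn": 0, "fingers": 0},
    {"delta_pos": [-1.4, -12, 0], "turn": 0, "fingers": 0},
    {"delta_pos": [-1.8, -16, 0], "turn": 0, "fingers": 0},
    {"delta_pos": [-2.3, -19, 0], "turn": 0, "fingers": 0},
    {"delta_pos": [-2.6, -22, 0], "turn": 0, "fingers": 0},
    {"delta_pos": [-2.9, -25, 0], "turn": 0, "fingers": 0},
    {"delta_pos": [-3.2, -28, 0], "turn": 0, "fingers": 0},
    {"delta_pos": [-3.2, -28, 0], "turn": 0, "fingers": 0}
  ]
}}

```text
time_s: 13.42
position: [0.6014, 0.1388, 0.1236]
tcp_rot: [[0.994, -0.0, 0.113], [-0.113, -0.001, 0.994], [-0.0, -1.0, -0.001]]
force: [0.2, 0.7, -0.4]
opening: 0.2
```

Run:
```python
from ov import *
s=read_state(); print(s['position'],s['force'],s['moment'],s['opening']*87,s['time_s'])
ov('top',[],(170,160,330,280),'g1.png',k=4)
ov('scene',[],(200,130,360,250),'g2.png',k=4)
a=cv2.imread('pics/g1.png')[100:400];b=cv2.imread('pics/g2.png')[100:400]
cv2.imwrite('pics/g.png',np.vstack([a,b]))
for n in ('top','scene'): print([(np.round(a['position'],4).tolist(),round(a['confidence'],2)) for a in tip_of('brush_neck',n)[:2]])
```

```text
[0.60139895 0.13882384 0.12356519] [ 0.16145327  0.66225862 -0.4407099 ] [ 0.01541392 -0.05957291 -0.04373   ] 17.36219966150278 13.4167
[]
[([0.601, 0.1416, 0.1147], 0.85), ([0.5749, -0.0804, 0.1117], 0.39)]
```

View pics/g.png

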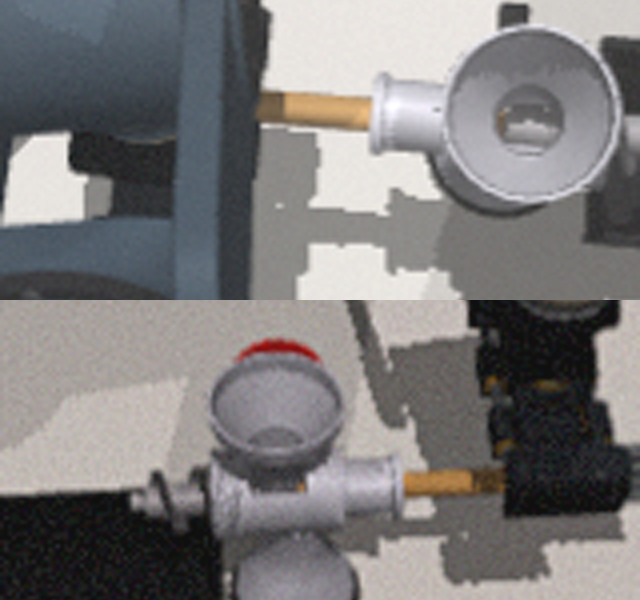

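The handle tip shows inside the hopper throat and the screw sticks well out. I finish the push.

>>> {"op": "jog_arm", "data": {
  "steps": [
    {"delta_pos": [-0.5, -4, 0], "turn": 0, "fingers": 0},
    {"delta_pos": [-0.9, -8, 0], "turn": 0, "fingers": 0},
    {"delta_pos": [-1.4, -12, 0], "turn": 0, "fingers": 0},
    {"delta_pos": [-1.8, -16, 0], "turn": 0, "fingers": 0},
    {"delta_pos": [-2.3, -20, 0], "turn": 0, "fingers": 0},
    {"delta_pos": [-2.8, -24, 0], "turn": 0, "fingers": 0},
    {"delta_pos": [-3.2, -28, 0], "turn": 0, "fingers": 0},
    {"delta_pos": [-3.7, -32, 0], "turn": 0, "fingers": 0},
    {"delta_pos": [-4.1, -36, 0], "turn": 0, "fingers": 0},
    {"delta_pos": [-4.6, -40, 0], "turn": 0, "fingers": 0},
    {"delta_pos": [-5.1, -44, 0], "turn": 0, "fingers": 0},
    {"delta_pos": [-5.5, -48, 0], "turn": 0, "fingers": 0},
    {"delta_pos": [-6, -52, 0], "turn": 0, "fingers": 0},
    {"delta_pos": [-6.4, -56, 0], "turn": 0, "fingers": 0},
    {"delta_pos": [-6.7, -58, 0], "turn": 0, "fingers": 0},
    {"delta_pos": [-6.7, -58, 0], "turn": 0, "fingers": 0},
    {"delta_pos": [-6.7, -58, 0], "turn": 0, "fingers": 0}
  ]
}}

```text
time_s: 15.03
position: [0.5948, 0.0812, 0.1236]
tcp_rot: [[0.994, -0.0, 0.114], [-0.114, 0.0, 0.994], [-0.0, -1.0, 0.0]]
force: [0.6, 0.2, -0.4]
opening: 0.194
```

Run:
```python
from ov import *
s=read_state(); print(s['position'],s['force'],s['moment'],s['opening']*87,s['time_s'])
ov('top',[],(260,150,460,270),'i1.png',k=4)
ov('scene',[],(130,140,330,260),'i2.png',k=4)
for t in('feed_screw','screw_center'):
 for n in ('top','scene'): print(n,[(np.round(a['position'],4).tolist(),round(a['confidence'],2)) for a in tip_of(t,n)[:3]])
fit('loaf_tin',[.566,-.187,np.radians(-96.6)])
```

```text
[0.59484034 0.08120057 0.1235583 ] [ 0.58000145  0.17673011 -0.42025285] [-0.00246503 -0.05996943  0.02725474] 16.90844221363311 15.0333
top []
scene [([0.5687, -0.1055, 0.0504], 0.59)]
top [([0.5742, -0.0998, 0.0527], 0.91)]
scene [([0.5735, -0.1058, 0.0493], 0.67)]
loaf_tin top d 5.7 conf 0.81 area 4959
loaf_tin scene d 5.3 conf 0.77 area 3443
loaf_tin ['top', 'scene'] [ 0.5646 -0.1873] yaw -96.9 1-iou 0.133
loaf_tin ['top'] [ 0.5652 -0.186 ] yaw -96.74 1-iou 0.125
loaf_tin ['scene'] [ 0.5631 -0.1874] yaw -96.75 1-iou 0.132
```

View pics/i1.png

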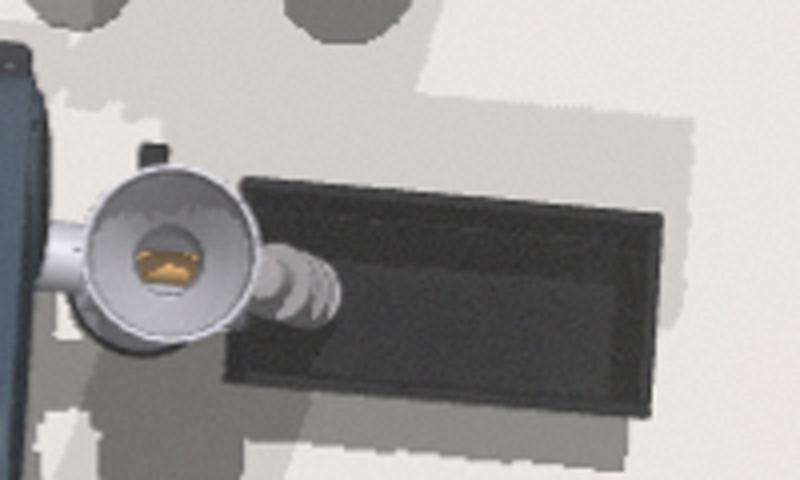

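View pics/i2.png

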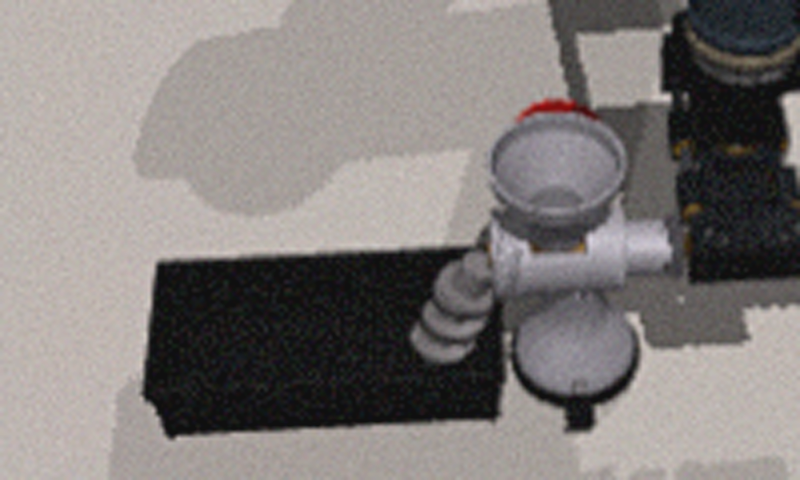

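The screw stands tilted in the tin and leans towards the mouth, or on the handle end, at scene (243,215). Its centre is at z≈0.05, right on the limit. I withdraw the brush first and see whether it settles.

>>> {"op": "jog_arm", "data": {
  "steps": [
    {"delta_pos": [1.2, 10, 0], "turn": 0, "fingers": 0},
    {"delta_pos": [2.9, 25, 0], "turn": 0, "fingers": 0},
    {"delta_pos": [5.2, 45, 0], "turn": 0, "fingers": 0},
    {"delta_pos": [7.5, 65, 0], "turn": 0, "fingers": 0},
    {"delta_pos": [9.8, 85, 0], "turn": 0, "fingers": 0},
    {"delta_pos": [12.1, 105, 0], "turn": 0, "fingers": 0},
    {"delta_pos": [14.4, 125, 0], "turn": 0, "fingers": 0},
    {"delta_pos": [16.7, 145, 0], "turn": 0, "fingers": 0},
    {"delta_pos": [18.5, 160, 0], "turn": 0, "fingers": 0},
    {"delta_pos": [18.5, 160, 0], "turn": 0, "fingers": 0}
  ]
}}

```text
time_s: 16.27
position: [0.6134, 0.245, 0.1236]
tcp_rot: [[0.994, 0.001, 0.11], [-0.11, 0.002, 0.994], [0.001, -1.0, 0.002]]
force: [-1.1, 0.3, -0.6]
opening: 0.197
```

Run:
```python
from ov import *
s=read_state(); print(s['position'],s['force'],s['moment'],s['opening']*87,s['time_s'])
ov('top',[],(260,150,460,270),'j1.png',k=4)
ov('scene',[],(130,140,330,260),'j2.png',k=4)
for t in('feed_screw','screw_center'):
 for n in ('top','scene'): print(n,[(np.round(a['position'],4).tolist(),round(a['confidence'],2)) for a in tip_of(t,n)[:3]])
```

```text
[0.6134105  0.24498552 0.12358966] [-1.09104106  0.25754831 -0.55885671] [-0.00916888 -0.03979237  0.03912212] 17.09675533355621 16.2667
top [([0.5786, -0.1001, 0.0475], 0.92)]
scene [([0.5714, -0.1034, 0.0536], 0.78)]
top [([0.5725, -0.1028, 0.0523], 0.72)]
scene []
```

View pics/j1.png

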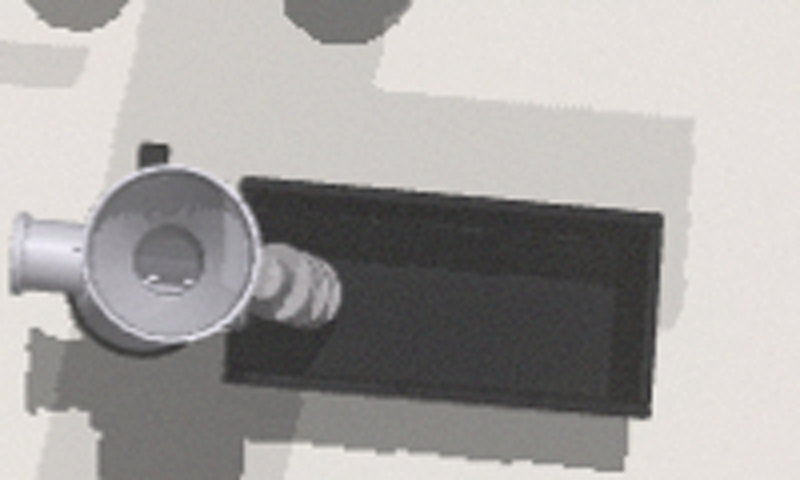

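View pics/j2.png

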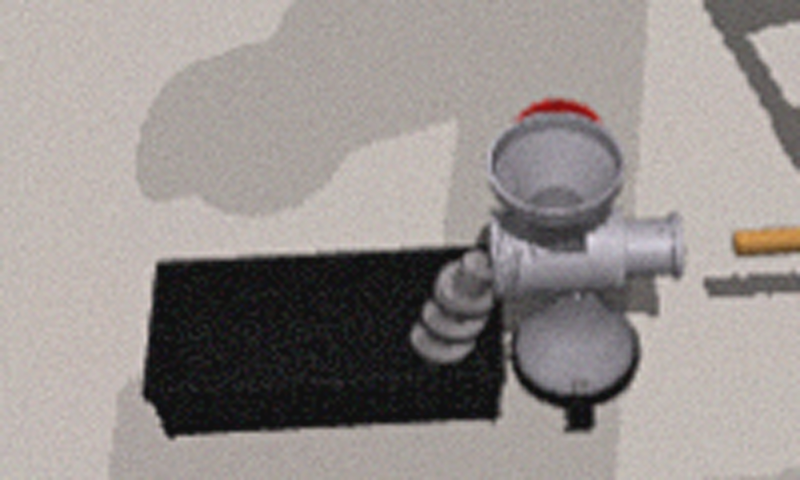

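The brush is out and the screw still leans on the mouth's lip. I lay the brush down at its old place first, then draw the tin forward so the screw drops flat.

>>> {"op": "jog_arm", "data": {
  "steps": [
    {"delta_pos": [-35, 8, 0], "turn": 0, "fingers": 0},
    {"delta_pos": [-70, 16, 0], "turn": 0, "fingers": 0},
    {"delta_pos": [-105, 24, 0], "turn": 0, "fingers": 0},
    {"delta_pos": [-140, 32, -20], "turn": 0, "fingers": 0},
    {"delta_pos": [-165, 38, -45], "turn": 0, "fingers": 0},
    {"delta_pos": [-176, 40, -70], "turn": 0, "fingers": 0},
    {"delta_pos": [-176, 40, -90], "turn": 0, "fingers": 0},
    {"delta_pos": [-176, 40, -100], "turn": 0, "fingers": 0},
    {"delta_pos": [-176, 40, -104], "turn": 0, "fingers": 0},
    {"delta_pos": [-176, 40, -104], "turn": 0, "fingers": 0},
    {"delta_pos": [-176, 40, -104], "turn": 0, "fingers": 0},
    {"delta_pos": [-176, 40, -104], "turn": 0, "fingers": 30},
    {"delta_pos": [-176, 40, -104], "turn": 0, "fingers": 50},
    {"delta_pos": [-176, 40, -104], "turn": 0, "fingers": 50},
    {"delta_pos": [-176, 40, -104], "turn": 0, "fingers": 50},
    {"delta_pos": [-176, 40, -90], "turn": 0, "fingers": 50},
    {"delta_pos": [-176, 40, -50], "turn": 0, "fingers": 50},
    {"delta_pos": [-176, 40, -10], "turn": 0, "fingers": 50},
    {"delta_pos": [-176, 40, 30], "turn": 0, "fingers": 50}
  ]
}}

```text
time_s: 18.15
position: [0.4367, 0.281, 0.1546]
tcp_rot: [[0.994, -0.002, 0.114], [-0.114, -0.001, 0.994], [-0.002, -1.0, -0.001]]
force: [-0.0, 0.2, -0.3]
opening: 0.497
```

Run:
```python
from ov import *
s=read_state(); print(s['position'],s['force'],s['opening']*87,s['time_s'])
im=cv2.cvtColor(capture('scene'),cv2.COLOR_RGB2BGR); cv2.imwrite('pics/k.png',im)
for t in('brush_neck','handle_end','feed_screw'):
 print(t,[(np.round(a['position'],4).tolist(),round(a['confidence'],2)) for a in tip_of(t,'scene')[:2]])
```

```text
[0.43667865 0.28102312 0.15462911] [-0.03901771  0.20405947 -0.2788845 ] 43.26498162436331 18.15
brush_neck [([0.4383, 0.2828, 0.0108], 0.71), ([0.5798, -0.0721, 0.1118], 0.31)]
handle_end [([0.4228, 0.1255, 0.0059], 0.92)]
feed_screw [([0.5707, -0.1033, 0.0497], 0.74)]
```

View pics/k.png

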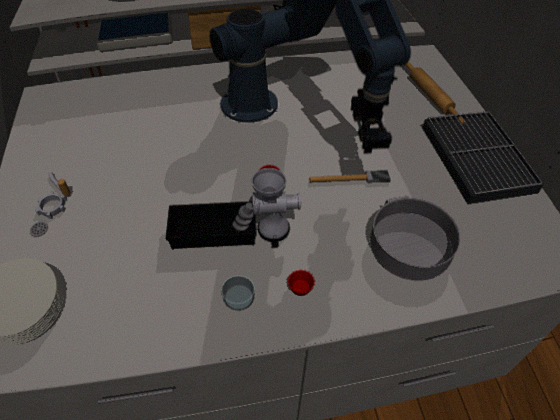

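The brush lies flat at scene (345,179), while the screw still leans. I re-pinch the tin at the same rim spot.

>>> {"op": "jog_arm", "data": {
  "steps": [
    {"delta_pos": [6, -30, 30], "turn": 0, "fingers": 50},
    {"delta_pos": [12, -65, 60], "turn": 0, "fingers": 50},
    {"delta_pos": [18, -104, 90], "turn": 0, "fingers": 50},
    {"delta_pos": [24, -144, 106], "turn": 0, "fingers": 50},
    {"delta_pos": [30, -184, 106], "turn": 0, "fingers": 50},
    {"delta_pos": [36, -224, 106], "turn": 0, "fingers": 50},
    {"delta_pos": [42, -264, 106], "turn": 0, "fingers": 50},
    {"delta_pos": [48, -304, 106], "turn": 0, "fingers": 50},
    {"delta_pos": [54, -344, 106], "turn": 0, "fingers": 50},
    {"delta_pos": [60, -384, 106], "turn": 0, "fingers": 50},
    {"delta_pos": [68, -424, 106], "turn": -0.3, "fingers": 50},
    {"delta_pos": [74, -464, 106], "turn": -0.3, "fingers": 50},
    {"delta_pos": [74, -464, 80], "turn": -0.3, "fingers": 50},
    {"delta_pos": [74, -464, 45], "turn": -0.3, "fingers": 50},
    {"delta_pos": [74, -464, 10], "turn": -0.3, "fingers": 50},
    {"delta_pos": [74, -464, 0], "turn": -0.3, "fingers": 50},
    {"delta_pos": [74, -464, 0], "turn": -0.3, "fingers": 50}
  ]
}}

```text
time_s: 19.77
position: [0.5082, -0.181, 0.1491]
tcp_rot: [[0.993, -0.01, 0.119], [-0.119, 0.006, 0.993], [-0.01, -1.0, 0.005]]
force: [-0.6, 1.1, 0.7]
opening: 0.502
```

>>> {"op": "jog_arm", "data": {
  "steps": [
    {"delta_pos": [0, 0, -35], "turn": 0, "fingers": 50},
    {"delta_pos": [0, 0, -70], "turn": 0, "fingers": 50},
    {"delta_pos": [0, 0, -90], "turn": 0, "fingers": 50},
    {"delta_pos": [0, 0, -99], "turn": 0, "fingers": 50},
    {"delta_pos": [0, 0, -99], "turn": 0, "fingers": 50},
    {"delta_pos": [0, 0, -99], "turn": 0, "fingers": 25},
    {"delta_pos": [0, 0, -99], "turn": 0, "fingers": 0},
    {"delta_pos": [0, 0, -99], "turn": 0, "fingers": 0},
    {"delta_pos": [0, 0, -99], "turn": 0, "fingers": 0},
    {"delta_pos": [0, 0, -99], "turn": 0, "fingers": 0},
    {"delta_pos": [0, 0, -99], "turn": 0, "fingers": 0}
  ]
}}

```text
time_s: 20.68
position: [0.5116, -0.1829, 0.0553]
tcp_rot: [[0.993, 0.001, 0.119], [-0.119, -0.001, 0.993], [0.001, -1.0, -0.001]]
force: [0.9, 0.4, 0.0]
opening: 0.13
```

>>> {"op": "jog_arm", "data": {
  "steps": [
    {"delta_pos": [0, 0, 0], "turn": 0, "fingers": 0},
    {"delta_pos": [0, 0, 0], "turn": 0, "fingers": 0}
  ]
}}

```text
time_s: 20.85
position: [0.5113, -0.1827, 0.0551]
tcp_rot: [[0.993, 0.0, 0.119], [-0.119, -0.0, 0.993], [0.0, -1.0, -0.0]]
force: [-0.5, -0.4, 5.0]
opening: 0.089
```

>>> {"op": "jog_arm", "data": {
  "steps": [
    {"delta_pos": [-0.6, -5, 0], "turn": 0, "fingers": 0},
    {"delta_pos": [-1.8, -15, 0], "turn": 0, "fingers": 0},
    {"delta_pos": [-3.5, -30, 0], "turn": 0, "fingers": 0},
    {"delta_pos": [-5.9, -50, 0], "turn": 0, "fingers": 0},
    {"delta_pos": [-8.2, -70, 0], "turn": 0, "fingers": 0},
    {"delta_pos": [-8.2, -70, 0], "turn": 0, "fingers": 0},
    {"delta_pos": [-8.2, -70, 0], "turn": 0, "fingers": 0},
    {"delta_pos": [-8.2, -70, 0], "turn": 0, "fingers": 0}
  ]
}}

```text
time_s: 21.52
position: [0.5041, -0.2539, 0.0551]
tcp_rot: [[0.993, 0.003, 0.119], [-0.119, -0.003, 0.993], [0.003, -1.0, -0.002]]
force: [0.3, -4.3, 3.1]
opening: 0.089
```

Run:
```python
from ov import *
s=read_state(); print(s['position'],s['force'],s['opening']*87,s['time_s'])
ov('top',[],(300,150,500,270),'l1.png',k=4)
ov('scene',[],(100,140,300,260),'l2.png',k=4)
for n in('top','scene'):
 print([(np.round(a['position'],4).tolist(),round(a['confidence'],2)) for a in tip_of('screw_center',n)[:2]])
fit('loaf_tin',[.556,-.257,np.radians(-96.6)],('scene',))
```

```text
[ 0.50410967 -0.25394023  0.05507918] [ 0.25143097 -4.29909936  3.08578525] 7.763316316599372 21.5167
[([0.563, -0.1864, 0.0529], 0.78)]
[([0.5622, -0.1882, 0.0531], 0.72), ([0.709, 0.3423, -0.0034], 0.25)]
no loaf_tin sceneTraceback (most recent call last):
  File "<stdin>", line 7, in <module>
  File "fit.py", line 42, in fit
    p=minimize(lambda q:cost(q,ns),p,method='Nelder-Mead',options=dict(initial_simplex=sx,maxiter=150)).x
      ~~~~~~~~^^^^^^^^^^^^^^^^^^^^^^^^^^^^^^^^^^^^^^^^^^^^^^^^^^^^^^^^^^^^^^^^^^^^^^^^^^^^^^^^^^^^^^^^^
    res = _minimize_neldermead(fun, x0, args, callback, bounds=bounds,
                               **options)
    fsim[k] = func(sim[k])
              ~~~~^^^^^^^^
    fx = function(np.copy(x), *(wrapper_args + args))
  File "fit.py", line 42, in <lambda>
    p=minimize(lambda q:cost(q,ns),p,method='Nelder-Mead',options=dict(initial_simplex=sx,maxiter=150)).x
                        ~~~~^^^^^^
  File "fit.py", line 36, in cost
    return J/len(ns)
           ~^~~~~~~~
ZeroDivisionError: division by zero
```

View pics/l1.png

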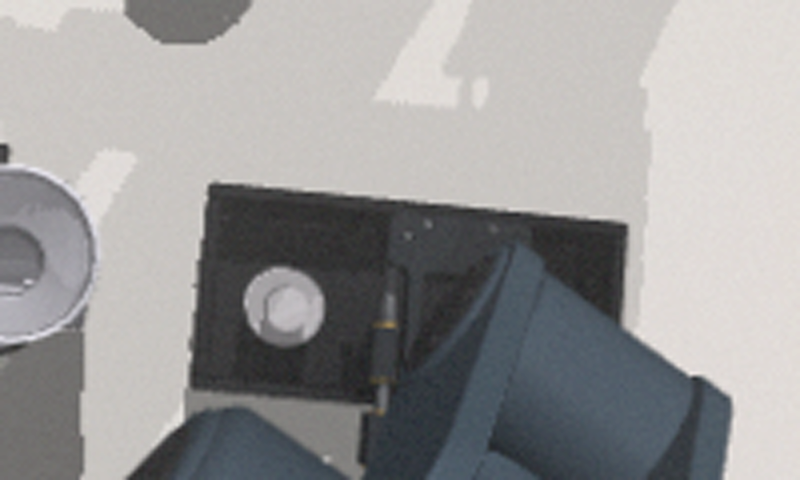

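View pics/l2.png

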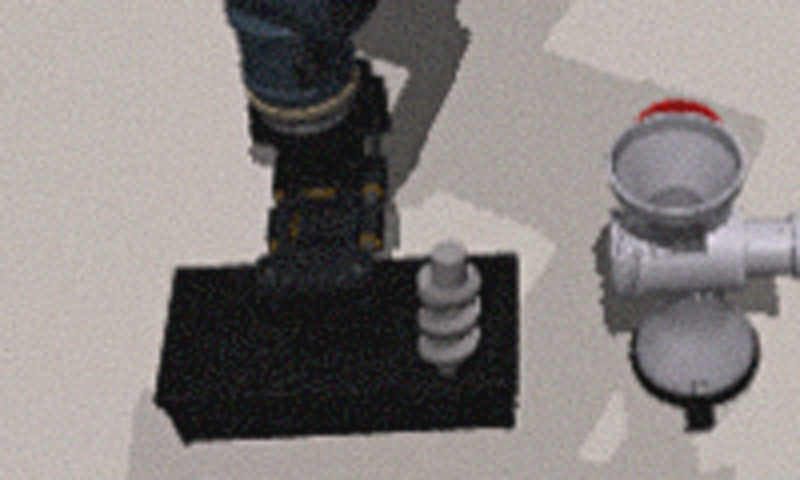

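The screw has swung almost upright on its stub. I let it fall.

>>> {"op": "jog_arm", "data": {
  "steps": [
    {"delta_pos": [0, 0, 0], "turn": 0, "fingers": 0},
    {"delta_pos": [0, 0, 0], "turn": 0, "fingers": 0},
    {"delta_pos": [0, 0, 0], "turn": 0, "fingers": 0},
    {"delta_pos": [0, 0, 0], "turn": 0, "fingers": 0}
  ]
}}

```text
time_s: 22.1
position: [0.5041, -0.2529, 0.0551]
tcp_rot: [[0.993, 0.002, 0.118], [-0.118, -0.002, 0.993], [0.002, -1.0, -0.001]]
force: [-0.2, -4.0, 5.2]
opening: 0.085
```

Run:
```python
from ov import *
ov('scene',[],(100,140,300,260),'n2.png',k=4)
print([(np.round(a['position'],4).tolist(),round(a['confidence'],2)) for a in tip_of('screw_center','scene')[:2]])
```

```text
[([0.5468, -0.1721, 0.0518], 0.95)]
```

View pics/n2.png

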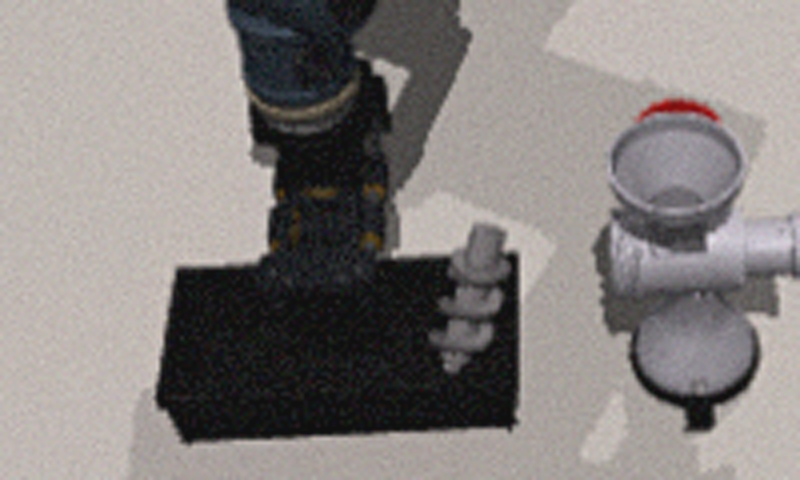

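>>> {"op": "jog_arm", "data": {
  "steps": [
    {"delta_pos": [0, 0, 0], "turn": 0, "fingers": 0},
    {"delta_pos": [0, 0, 0], "turn": 0, "fingers": 0},
    {"delta_pos": [0, 0, 0], "turn": 0, "fingers": 0},
    {"delta_pos": [0, 0, 0], "turn": 0, "fingers": 0},
    {"delta_pos": [0, 0, 0], "turn": 0, "fingers": 0},
    {"delta_pos": [0, 0, 0], "turn": 0, "fingers": 0}
  ]
}}

```text
time_s: 22.7
position: [0.5041, -0.2529, 0.0551]
tcp_rot: [[0.993, 0.002, 0.118], [-0.118, -0.002, 0.993], [0.002, -1.0, -0.001]]
force: [0.3, -5.1, 5.6]
opening: 0.085
```

Run:
```python
from ov import *
ov('scene',[],(100,140,300,260),'o2.png',k=4)
ov('top',[],(300,150,500,270),'o1.png',k=4)
for n in('top','scene'):
 print([(np.round(a['position'],4).tolist(),round(a['confidence'],2)) for a in tip_of('screw_center',n)[:2]])
```

```text
[([0.5497, -0.1703, 0.0481], 0.63), ([0.5798, -0.0756, 0.1145], 0.62)]
[([0.5499, -0.1739, 0.0475], 0.91)]
```

View pics/o2.png

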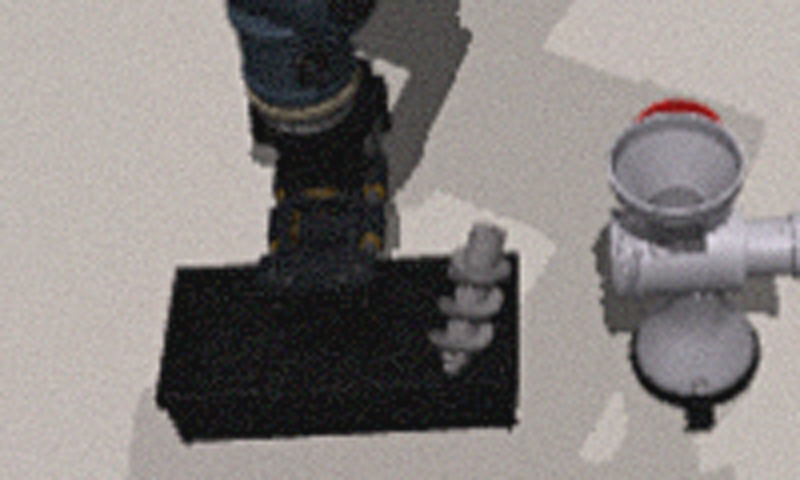

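View pics/o1.png

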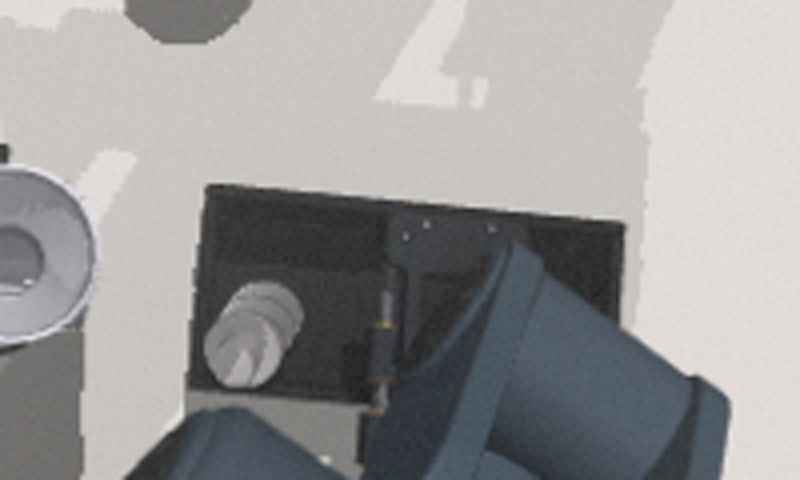

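Run:
```python
from h import *
for z in(.095,.10,.105):
    print(z,atz('top',[[300+240/4,150+368/4]],z),atz('scene',[[100+488/4,140+232/4]],z))
# two-ray triangulation of stub end (scene) 
print(atz('scene',[[100+453/4,140+372/4]],.006))
a=cv2.imread('pics/o1.png')[240:440,160:360]; cv2.imwrite('pics/o3.png',cv2.resize(a,None,fx=3,fy=3,interpolation=2))
```

```text
0.095 [[ 0.52471069 -0.15521255  0.095     ]] [[ 0.52637276 -0.14985391  0.095     ]]
0.1 [[ 0.52460189 -0.15450638  0.1       ]] [[ 0.5308955  -0.14995174  0.1       ]]
0.105 [[ 0.52449308 -0.15380022  0.105     ]] [[ 0.53541824 -0.15004957  0.105     ]]
[[ 0.57158701 -0.18703469  0.006     ]]
```

View pics/o3.png

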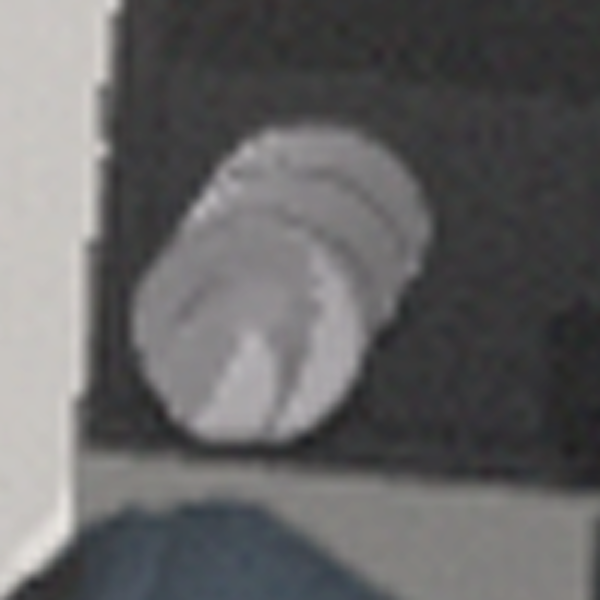

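The screw now leans at about 32° in the tin's near corner. Journal end at about (0.527,-0.152,0.098), stub at about (0.572,-0.187), centre at z≈0.048: inside the limit, but too close. I'll slide the tin gently further from the mincer for room, then pick the screw by its journal and lay it along the tin.

>>> {"op": "jog_arm", "data": {
  "steps": [
    {"delta_pos": [-0.2, -2, 0], "turn": 0, "fingers": 0},
    {"delta_pos": [-0.6, -5, 0], "turn": 0, "fingers": 0},
    {"delta_pos": [-1.2, -10, 0], "turn": 0, "fingers": 0},
    {"delta_pos": [-1.9, -16, 0], "turn": 0, "fingers": 0},
    {"delta_pos": [-2.7, -23, 0], "turn": 0, "fingers": 0},
    {"delta_pos": [-3.5, -30, 0], "turn": 0, "fingers": 0},
    {"delta_pos": [-4.4, -38, 0], "turn": 0, "fingers": 0},
    {"delta_pos": [-5.4, -46, 0], "turn": 0, "fingers": 0},
    {"delta_pos": [-6.4, -54, 0], "turn": 0, "fingers": 0},
    {"delta_pos": [-7.3, -62, 0], "turn": 0, "fingers": 0},
    {"delta_pos": [-8.1, -69, 0], "turn": 0, "fingers": 0},
    {"delta_pos": [-8.8, -75, 0], "turn": 0, "fingers": 0},
    {"delta_pos": [-9.2, -78, 0], "turn": 0, "fingers": 0},
    {"delta_pos": [-9.4, -80, 0], "turn": 0, "fingers": 0},
    {"delta_pos": [-9.4, -80, 0], "turn": 0, "fingers": 0},
    {"delta_pos": [-9.4, -80, 0], "turn": 0, "fingers": 20},
    {"delta_pos": [-9.4, -80, 0], "turn": 0, "fingers": 60},
    {"delta_pos": [-9.4, -80, 0], "turn": 0, "fingers": 60},
    {"delta_pos": [-9.4, -80, 30], "turn": 0, "fingers": 90},
    {"delta_pos": [-9.4, -80, 70], "turn": 0, "fingers": 90}
  ]
}}

```text
time_s: 24.57
position: [0.4911, -0.3298, 0.1208]
tcp_rot: [[0.993, -0.008, 0.119], [-0.119, 0.009, 0.993], [-0.009, -1.0, 0.007]]
force: [1.0, -0.3, -0.2]
opening: 0.384
```

>>> {"op": "jog_arm", "data": {
  "steps": [
    {"delta_pos": [0, 0, 40], "turn": 7, "fingers": 90},
    {"delta_pos": [-40, -10, 70], "turn": 14, "fingers": 90},
    {"delta_pos": [-75, -20, 70], "turn": 21, "fingers": 90},
    {"delta_pos": [-75, -20, 70], "turn": 28, "fingers": 90}
  ]
}}

```text
time_s: 24.9
position: [0.4147, -0.3532, 0.1961]
tcp_rot: [[0.931, -0.002, -0.364], [0.364, -0.001, 0.931], [-0.002, -1.0, 0.0]]
force: [-0.3, 0.7, -0.8]
opening: 0.687
```

Run:
```python
from ov import *
s=read_state(); print(s['position'],s['tcp_rot'][:,0],s['force'],s['opening']*87,s['time_s'])
ov('scene',[],(60,140,260,260),'p2.png',k=4)
ov('top',[],(330,150,530,270),'p1.png',k=4)
for n in('top','scene'):
 print([(np.round(a['position'],4).tolist(),round(a['confidence'],2)) for a in tip_of('screw_center',n)[:2]])
```

```text
[ 0.41473028 -0.35320441  0.19613348] [ 0.93148246  0.36377898 -0.00229683] [-0.33695811  0.70034062 -0.76078031] 59.74369144173495 24.9
[([0.5359, -0.2454, 0.0482], 0.64)]
[([0.5365, -0.245, 0.0482], 0.87), ([0.5903, 0.0533, 0.1126], 0.73)]
```

View pics/p2.png

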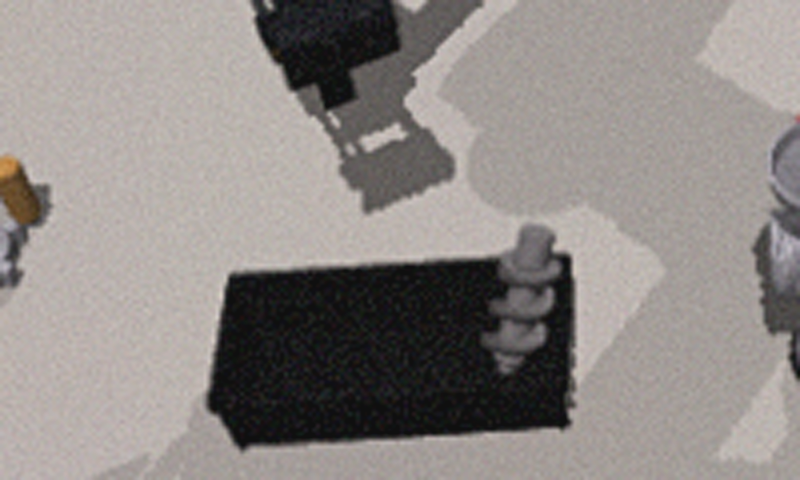

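View pics/p1.png

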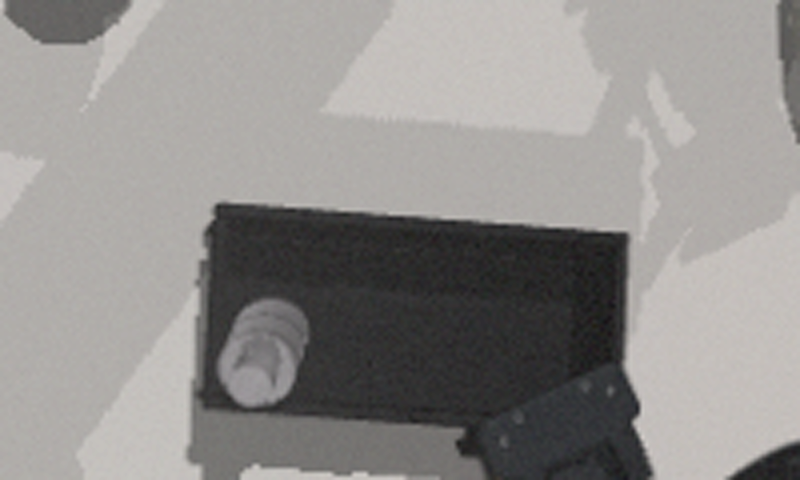

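Run:
```python
from h import *
def tri(a,b):
    o1,d1=ray('top',[a]);o2,d2=ray('scene',[b]);d1=d1[0];d2=d2[0]
    A=np.c_[d1,-d2];s=np.linalg.lstsq(A,o2-o1,rcond=None)[0];p=o1+s[0]*d1;q=o2+s[1]*d2
    return (p+q)/2,np.linalg.norm(p-q)
print(tri([330+253/4,150+384/4],[60+538/4,140+234/4]))
print(atz('scene',[[60+508/4,140+372/4]],.006))
```

```text
(array([ 0.51393777, -0.22526369,  0.09510319]), np.float64(0.0033477248514808366))
[[ 0.55822167 -0.25938435  0.006     ]]
```

>>> {"op": "jog_arm", "data": {
  "steps": [
    {"delta_pos": [20, 25, 0], "turn": 7, "fingers": 90},
    {"delta_pos": [45, 56, 0], "turn": 14, "fingers": 90},
    {"delta_pos": [70, 88, 0], "turn": 21, "fingers": 90},
    {"delta_pos": [99, 124, 0], "turn": 27, "fingers": 80},
    {"delta_pos": [99, 124, 0], "turn": 27, "fingers": 80},
    {"delta_pos": [99, 124, -30], "turn": 27, "fingers": 80},
    {"delta_pos": [99, 124, -60], "turn": 27, "fingers": 80},
    {"delta_pos": [99, 124, -80], "turn": 27, "fingers": 80},
    {"delta_pos": [99, 124, -92], "turn": 27, "fingers": 80},
    {"delta_pos": [99, 124, -96], "turn": 27, "fingers": 80},
    {"delta_pos": [99, 124, -96], "turn": 27, "fingers": 80}
  ]
}}

```text
time_s: 26.02
position: [0.5174, -0.2277, 0.0966]
tcp_rot: [[0.669, -0.003, -0.744], [0.744, 0.002, 0.669], [-0.0, -1.0, 0.004]]
force: [0.7, 0.4, -0.0]
opening: 0.799
```

Run:
```python
from ov import *
s=read_state(); print(s['position'],s['tcp_rot'][:,0],s['force'],s['opening']*87,s['time_s'])
ov('scene',[],(60,140,260,260),'q2.png',k=4)
```

```text
[ 0.51743741 -0.22768058  0.09660637] [ 6.68672361e-01  7.43557109e-01 -3.14175193e-04] [ 0.72961815  0.36656167 -0.00415412] 69.53917425803903 26.0167
```

View pics/q2.png

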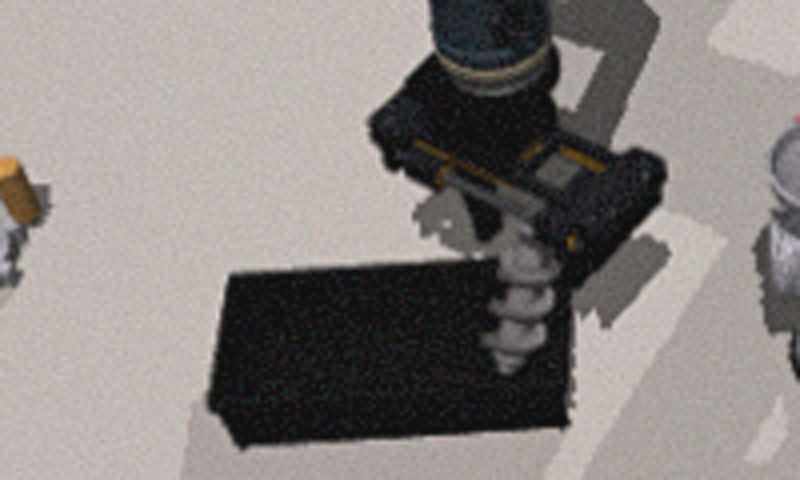

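The jaws straddle the journal at scene (190,200). Close now.

>>> {"op": "jog_arm", "data": {
  "steps": [
    {"delta_pos": [0, 0, 0], "turn": 0, "fingers": 55},
    {"delta_pos": [0, 0, 0], "turn": 0, "fingers": 45},
    {"delta_pos": [0, 0, 0], "turn": 0, "fingers": 35},
    {"delta_pos": [0, 0, 0], "turn": 0, "fingers": 20},
    {"delta_pos": [0, 0, 0], "turn": 0, "fingers": 0},
    {"delta_pos": [0, 0, 0], "turn": 0, "fingers": 0},
    {"delta_pos": [0, 0, 0], "turn": 0, "fingers": 0},
    {"delta_pos": [0, 0, 0], "turn": 0, "fingers": 0},
    {"delta_pos": [0, 0, 0], "turn": 0, "fingers": 0}
  ]
}}

```text
time_s: 26.82
position: [0.518, -0.2287, 0.0988]
tcp_rot: [[0.668, 0.001, -0.744], [0.744, -0.0, 0.668], [0.0, -1.0, -0.001]]
force: [0.0, 0.2, 2.0]
opening: 0.269
```

Run:
```python
from ov import *
s=read_state(); print(s['position'],s['tcp_rot'][:,0],s['force'],s['opening']*87,s['time_s'])
ov('scene',[],(60,140,260,260),'r2.png',k=4)
```

```text
[ 0.5180198  -0.22869103  0.09880509] [6.68218200e-01 7.43965256e-01 3.67254534e-04] [0.02990857 0.22764121 2.01037673] 23.39473394438141 26.8167
```

View pics/r2.png

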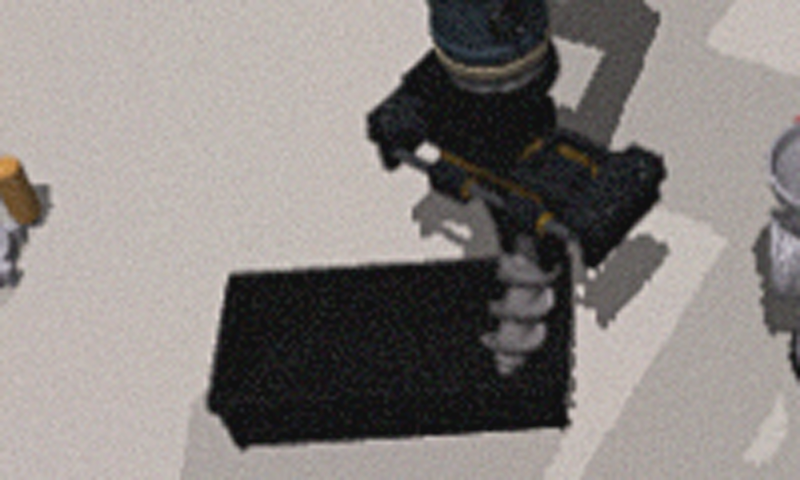

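Gripped at 23.4 mm, which is the journal. I lift slightly, carry it over the tin's middle, turn the lean along the tin's length, lower and release.

>>> {"op": "jog_arm", "data": {
  "steps": [
    {"delta_pos": [0, 0, 6], "turn": 0, "fingers": 0},
    {"delta_pos": [2, -4, 14], "turn": 0, "fingers": 0},
    {"delta_pos": [5, -14, 14], "turn": -3, "fingers": 0},
    {"delta_pos": [9, -26, 14], "turn": -9, "fingers": 0},
    {"delta_pos": [13, -38, 14], "turn": -15, "fingers": 0},
    {"delta_pos": [17, -50, 14], "turn": -21, "fingers": 0},
    {"delta_pos": [21, -62, 14], "turn": -27, "fingers": 0},
    {"delta_pos": [25, -74, 14], "turn": -33, "fingers": 0},
    {"delta_pos": [28, -86, 14], "turn": -39, "fingers": 0},
    {"delta_pos": [31, -96, 14], "turn": -45, "fingers": 0},
    {"delta_pos": [31, -96, 14], "turn": -51, "fingers": 0},
    {"delta_pos": [31, -96, 14], "turn": -55, "fingers": 0},
    {"delta_pos": [31, -96, 14], "turn": -55, "fingers": 0},
    {"delta_pos": [31, -96, 14], "turn": -55, "fingers": 0}
  ]
}}

```text
time_s: 28.03
position: [0.5487, -0.325, 0.1128]
tcp_rot: [[0.993, -0.0, 0.119], [-0.119, -0.0, 0.993], [0.0, -1.0, -0.0]]
force: [0.3, 0.2, -1.9]
opening: 0.27
```

Run:
```python
from ov import *
s=read_state(); print(s['position'],s['tcp_rot'][:,0],s['force'],s['opening']*87,s['time_s'])
ov('scene',[],(60,140,260,260),'s2.png',k=4)
print([(np.round(a['position'],4).tolist(),round(a['confidence'],2)) for a in tip_of('tin_center','scene')[:2]])
```

```text
[ 0.54868536 -0.32495517  0.11283425] [ 9.92923807e-01 -1.18753164e-01  1.23601430e-05] [ 0.30495711  0.2049072  -1.91448883] 23.496291369896426 28.0333
[([0.5512, -0.3304, 0.0304], 0.55), ([0.7867, 0.0174, 0.0022], 0.35)]
```

View pics/s2.png

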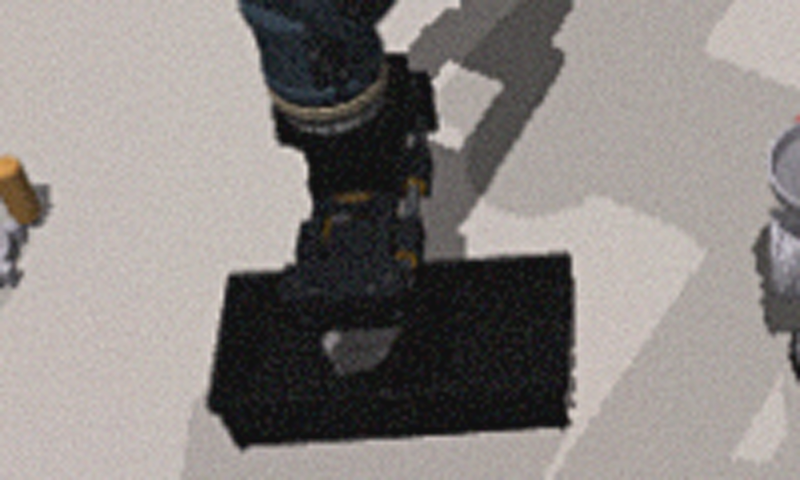

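>>> {"op": "jog_arm", "data": {
  "steps": [
    {"delta_pos": [0, 0, -5], "turn": 0, "fingers": 0},
    {"delta_pos": [0, 0, -10], "turn": 0, "fingers": 0},
    {"delta_pos": [0, 0, -12], "turn": 0, "fingers": 0},
    {"delta_pos": [0, 0, -12], "turn": 0, "fingers": 0},
    {"delta_pos": [0, 0, -12], "turn": 0, "fingers": 40},
    {"delta_pos": [0, 0, -12], "turn": 0, "fingers": 60},
    {"delta_pos": [0, 0, -12], "turn": 0, "fingers": 60},
    {"delta_pos": [0, 0, -12], "turn": 0, "fingers": 60},
    {"delta_pos": [0, 0, 0], "turn": 0, "fingers": 60},
    {"delta_pos": [0, 0, 30], "turn": 0, "fingers": 60},
    {"delta_pos": [0, 0, 70], "turn": 0, "fingers": 60},
    {"delta_pos": [0, 0, 110], "turn": 0, "fingers": 60},
    {"delta_pos": [-30, 0, 140], "turn": 0, "fingers": 60},
    {"delta_pos": [-60, 0, 140], "turn": 0, "fingers": 60},
    {"delta_pos": [-90, 0, 140], "turn": 0, "fingers": 60},
    {"delta_pos": [-110, 0, 140], "turn": 0, "fingers": 60},
    {"delta_pos": [-110, 0, 140], "turn": 0, "fingers": 60}
  ]
}}

```text
time_s: 29.55
position: [0.4351, -0.3238, 0.2539]
tcp_rot: [[0.992, -0.002, 0.122], [-0.122, 0.001, 0.992], [-0.002, -1.0, 0.0]]
force: [-0.8, -0.2, 1.2]
opening: 0.601
```

Run:
```python
from ov import *
s=read_state(); print(s['position'],s['force'],s['time_s'])
cv2.imwrite('pics/t0.png',capture('scene')[:,:,::-1])
ov('top',[],(330,150,530,270),'t1.png',k=4)
for n in('top','scene'):
 for t in('screw_center','tin_center','brush_neck','handle_end','ramekin','muffin_cup1','springform'):
  print(n,t,[(np.round(a['position'],4).tolist(),round(a['confidence'],2)) for a in tip_of(t,n)[:2]])
print(fit('loaf_tin',[.548,-.337,np.radians(-96.6)])[0])
```

```text
[ 0.43510493 -0.32378643  0.25391089] [-0.76211343 -0.20096064  1.20790767] 29.55
top screw_center [([0.5444, -0.3064, 0.0249], 0.86)]
top tin_center [([0.5438, -0.3288, 0.0326], 0.6)]
top brush_neck [([0.4191, 0.1268, 0.0057], 0.74), ([0.5476, -0.3095, 0.023], 0.71)]
top handle_end [([0.4166, 0.1277, 0.0052], 0.82), ([0.5451, -0.3288, 0.0311], 0.28)]
top ramekin [([0.7839, -0.1462, -0.003], 0.57), ([0.545, -0.3072, 0.0275], 0.26)]
top muffin_cup1 [([0.3916, 0.0076, -0.0002], 0.93)]
top springform [([0.5817, -0.0224, -0.0005], 0.72), ([0.7093, 0.3462, 0.0018], 0.68)]
scene screw_center [([0.5428, -0.3109, 0.0265], 0.57)]
scene tin_center [([0.5473, -0.334, 0.031], 0.86)]
scene brush_neck [([0.44, 0.2833, 0.0068], 0.96)]
scene handle_end [([0.4236, 0.1252, 0.0109], 0.67)]
scene ramekin [([0.7852, -0.1458, 0.0011], 0.86)]
scene muffin_cup1 [([0.785, 0.0113, -0.0], 0.62), ([0.3921, 0.0082, 0.0024], 0.55)]
scene springform [([0.7096, 0.3456, -0.0011], 0.8)]
loaf_tin top d 5.3 conf 0.68 area 4255
loaf_tin scene d 2.3 conf 0.6 area 3581
loaf_tin ['top', 'scene'] [ 0.5467 -0.3319] yaw -95.93 1-iou 0.179
loaf_tin ['top'] [ 0.5477 -0.3302] yaw -95.9 1-iou 0.234
loaf_tin ['scene'] [ 0.5448 -0.3325] yaw -95.9 1-iou 0.106
{('top', 'scene'): array([ 0.546716  , -0.33187978, -1.67432533]), ('top',): array([ 0.5476657 , -0.3302056 , -1.67374883]), ('scene',): array([ 0.54484181, -0.33248279, -1.67376691])}
```

View pics/t0.png

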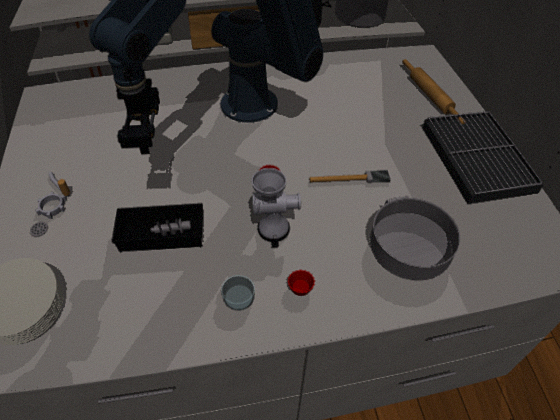

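View pics/t1.png

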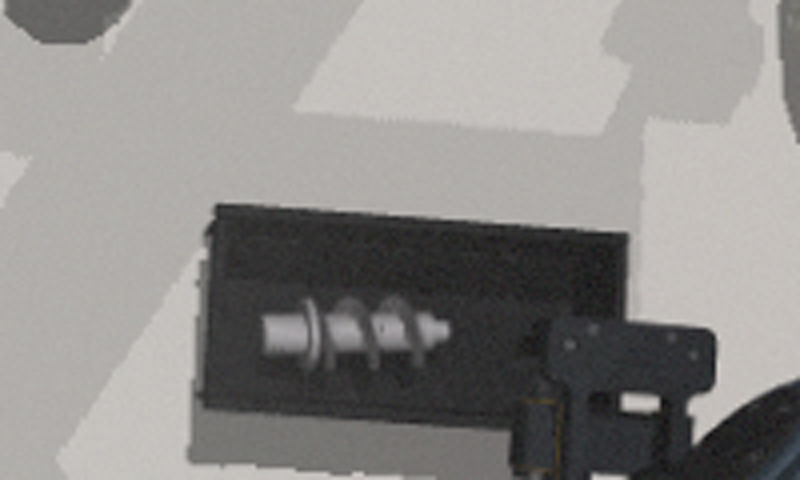

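The screw lies flat in the tin at top (420,233). The brush is flat and clear, and the other things have not moved. A few rows to settle, then hand in.

>>> {"op": "jog_arm", "data": {
  "steps": [
    {"delta_pos": [0, 0, 0], "turn": 0, "fingers": 60},
    {"delta_pos": [0, 0, 0], "turn": 0, "fingers": 60},
    {"delta_pos": [0, 0, 0], "turn": 0, "fingers": 60},
    {"delta_pos": [0, 0, 0], "turn": 0, "fingers": 60},
    {"delta_pos": [0, 0, 0], "turn": 0, "fingers": 60},
    {"delta_pos": [0, 0, 0], "turn": 0, "fingers": 60}
  ]
}}

```text
time_s: 30.95
position: [0.4387, -0.3247, 0.2526]
tcp_rot: [[0.993, 0.0, 0.12], [-0.12, -0.0, 0.993], [0.0, -1.0, -0.0]]
force: [-0.6, 0.2, 0.1]
opening: 0.6
```

Run:
```python
from h import *
for n in('top','scene'):
 a=capture(n); print(n,[(np.round(r['position'],4).tolist(),round(r['confidence'],2)) for r in tip_of('screw_center',n)[:1]])
print(read_state()['time_s']); print(hand_in())
```

```text
top [([0.544, -0.308, 0.0289], 0.59)]
scene []
31.15
the job is handed in; nothing more can be done
None
```

The screw is out of the mincer and lying flat in the loaf tin. I handed the job in at 31.2 s, and no verdict was given.

**What I did:** I slid the tin under the mouth by its rim and pushed the brush handle through the sleeve. Force was about 10 N at first and fell away once the dough let go. The screw came out but stood tilted, leaning on the mouth. I laid the brush down flat and drew the tin about 150 mm clear of the mincer. The screw then leaned in the tin's corner with its centre only about 3 mm under the height limit, so I picked it up by its journal and laid it along the tin.

**Last checks:**
- **Screw:** its centre is at about z = 0.025–0.029 m and about 25 mm from the tin's centre, well inside the rim.
- **Tin:** it stands on the shelf, away from the mincer.
- **Brush:** it lies flat on the shelf near its old place, touching neither tin nor mincer.
- **Ramekin, cups and pan:** each was found within about 5 mm of its first measured place.

**Disagreements:**
- **Brush:** the top camera, partly blocked, put brush_neck at the handle's end. The scene camera and the picture show it correctly.
- **Screw:** the scene camera found no screw in the final picture, though it had found it about 1 s earlier.
- **Ordered steps:** these were judged only from the pictures and the arm's readings.

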